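# Open the caged gas valve with its key

## Robot

A 6-joint arm with a two-finger parallel gripper is mounted at the origin on the work surface. World frame = base frame: x ahead of the robot, y to its left, z up, the work surface at z = 0. Lengths are in m, angles in rad, forces in N, time in s.
With the tool pointing down it reaches from about 0.4 to 0.825 m from the base axis. Payload 7 kg.
Tool frame: the origin (TCP) lies midway between the tips of the shut fingers; the grasp point (between the pads) lies 19 mm behind it; z points along the fingers, y is the direction in which the jaws open and shut (so a half turn about z gives the same grasp; the last joint's range is limited). The gripper opens to 88 mm and grips with 3 to 60 N. Pads are 19 mm wide; open, the fingers measure 130 mm over their backs; the gripper's body (78 mm by 193 mm) begins 47 mm behind the grasp point.
Start: joints at [1.572, 0.359, 0.012, 0, -1.224, -0.288], TCP at [0.191, 0.647, 0.227] pointing down, gripper open.
Joint ranges: [-3.07, 3.07], [-1.43, 2.12], [-1.02, 1.25], [-3.03, 1.67], [-3.05, -0], [-3.03, 3.03]. Speed limits (rad/s): [2.39, 2.39, 3.01, 3.14, 3.14, 3.14].

## Interface

Orientations are given as a unit quaternion [w, x, y, z].
In Python, from cell import bot gives the robot as it stands.
- The arm moves only by the shell command python3 -m pendant 'ROWS' [FORCE]. ROWS is JSON, a list of rows, each an object with "xyz": the shift along the tool's x, y, z in m, a list of three; "dr": the turn, a rotation vector about the tool's x, y, z in units of 5 degrees (1.0 is 5 degrees), a list of three; "hand": the opening, from -1 (shut) to 1 (fully open). A call has 1 to 20 rows; each row shifts and turns the pose as measured when the row begins, along the tool's axes as they then stand; what a row does not reach is not made up. A row lasts 1/10 s, in which the tool goes at most 50 mm and 8.59 degrees, less where a joint would pass 70% of its speed; a pose out of reach is approached as far as the arm can. A call is refused whole if a number of a shift passes 0.05 or a number of a turn 1, either way. A call with a gripper value outside its range is refused whole. The fingers move at their own pace and stop on an object; FORCE is the grip in N (left out, the last holds). Time passes only in rows, so rows that do not move let the fingers close. It gives the time, the measured TCP pose, the force and the opening at its end, in the units of the state.
- bot.observe(): the state, without advancing time (a new reading comes with each control period).
- bot.get_image(name): name is "side" or "top" or "wrist"; returns the picture (420x560x3 uint8, red, green, blue); there is no depth.
- bot.camera_params(name): a dict with "fx", "fy", "cx", "cy" (pixels), "distortion" ([k1, k2, p1, p2, k3] as OpenCV has them; the pictures are not rectified), "pose" (4x4, takes a point from camera to world coordinates); the wrist camera has in their place "tool_from_camera" (4x4, takes a point from camera to tool coordinates, whose origin is the TCP and whose axes are the flange's). Camera axes: x right, y up, looking along -z (the intrinsics and any distortion apply to the point x, -y, -z); pixel columns grow to the right and rows downward; lengths in m; the calibration is good to about 2 mm. A picture is of the moment at which its call begins: read the wrist's pose just before it. camera_params takes no time and is no camera call.
- bot.hand_in(): hands the job in, once; it reports no verdict.
Trained networks look in the newest picture that a camera, given by its name, has taken for a name from the list of things; names that differ only in an ending like _2 or _b are one class to them, and where a whole thing is asked for, a point or a joint stands for the part that bears it (a point fixed in the world has none). Each returns a list of dicts, best first, with "conf" (0 to 1); they miss things now and then, are a little off and sometimes report something else, mostly with a low value. They report only what shows in the picture. A call takes as long as a camera call. They do not tell look-alikes from the thing itself.
- bot.trace(label, camera): "region" (420x560 bool, what is visible of it).
- bot.pinpoint(label, camera): "location" ([x, y, z] in m, in the coordinates of the camera as it stood for that picture, good to about 4 mm: a listed point, or the origin of a listed thing).
The state is a dict: "t": time; "qpos": joint angles; "joint_velocities": joint speeds; "effort": joint torques, N m; "ee_pos": TCP position; "tool_rot": TCP orientation; "contact_force": force on the tool from outside, world axes, zero at the start; "ft_torque": the same for the moment, N m; "finger_gap": finger opening in m.
Only numpy, scipy, OpenCV 4.12 (cv2) and the standard library are available. Lean on these libraries where they do the work, as an engineer would, in place of code of your own. Each camera call takes 0.05 s, during which the arm holds its last target.

## Task

Take the key out of its wooden stand, reach it down through the hole in the guard plate and seat its socket on the square of the sunk push-and-turn knob. Push the sprung knob in a little, keep it pushed in while you turn it anticlockwise all the way to its stop, then let go and leave the key standing on the knob. Never force it: keep all the contact forces of the key on the valve box, pushing and twisting together, under 25 N, and leave the other things on the bench alone.

Things in the scene. Friction and masses are not known exactly. Their poses are not given: they have to be found in the camera images.
- unit: Valve box fixed to the bench: grey base 150 x 150 x 28 mm, on it a cage of upright bars and a steel guard plate 150 x 150 x 5 mm, upper face 100 mm above the bench. Origin: centre of the underside, z up. In the cage, upright on the centre line, sits the knob. The knob is sprung: pressed down it starts to give at about 5 N, gives 1 mm per 1.2 N more, and is hard down after 4 mm.
- guard_hole (a point): Centre of the 40 mm round hole in the guard plate, at the plate's upper face, straight above the knob; axes as the valve box. How deep the knob sits differs and is not measured: its disc's upper face lies 36 to 60 mm below this point.
- dial (a joint): Turn of the knob (black disc 42 mm across, on it a steel square 14 x 14 mm, 9 mm tall, then a 4 mm lead-in cone) in rad, growing anticlockwise seen from above. At 0 the square's sides lie along the box's x and y and the disc's white mark points to the box's +x. Stop (fully open) at 1.6; the whole seat then yields, 0.1 rad per 0.1 N m. Turning takes about 0.06 N m.
- plunger (a joint): How far the knob is pushed in against its spring, in m: 0 free, 0.004 hard down. Pushed in means over 0.5 mm; about 2 mm (a push of 7 N) is a good middle. The reading is rough, feel the push instead.
- key_grip (a point): Centre of the steel key's handle; axes of the key: z up the shaft, x along the handle. 0.2 kg, 116 mm long. Handle: flat bar 56 (x) x 14 (y) x 28 mm (z) at the very top, to be pinched across the 14 mm; below it a 16 mm round shaft and at the foot a square socket.
- key_mouth (a point): Centre of the socket's open lower rim, 102 mm below key_grip along the key's axis; axes as the key. Socket: 31 mm across outside, 17 x 17 mm inside (sides along the key's x and y), 15 mm deep. It slips on the knob's square in any quarter turn, with about 0.25 rad of play either way; fully on, its rim rests on the disc.
- stand: Wooden block 75 x 75 x 48 mm fixed to the bench, with a 36 mm round hole 40 mm deep in its top in which the key stands upright, loosely. Origin at the centre of the underside.
- wrench: A wrench lying on the bench, not needed.
- brush: A brush lying on the bench, not needed.
- copper_ring: A flat copper ring 90 mm across lying on the bench, not needed.
- tin: A plain pale can 66 mm across and 100 mm tall standing on the bench, not needed.
Things that resemble listed ones, but are neither listed nor needed, are in the scene too. There is more than one size of the unit; the job needs the largest. Of the things that look like the part that bears key_grip, the larger one is meant.

How it is judged:
On the way, in this order (a step that is already met when the one before it is completed fails the run):
1. the key, through the guard hole and down on the knob, pushes the knob in (over 0.5 mm) (horizontal distance between key_mouth and guard_hole below 0.006 m and z of key_mouth in the frame of guard_hole below -0.031 m and value of joint plunger above 0.0005 m and value of joint dial below 1.4 rad), for 0.2 s.
2. the knob, pushed in, is turned to its stop with the key (horizontal distance between key_mouth and guard_hole below 0.006 m and z of key_mouth in the frame of guard_hole below -0.031 m and value of joint plunger above 0.0005 m and value of joint dial above 1.5 rad), for 0.2 s.
At the end, for the whole second after the job is handed in: The knob is at its open stop (dial above 1.5 rad), the key stands on it by itself, at rest: upright within 0.17 rad, the socket's mouth within 6 mm of the hole's axis and more than 31 mm below the guard plate's upper face, its weight on the valve box (horizontal distance between key_mouth and guard_hole below 0.006 m and z of key_mouth in the frame of guard_hole below -0.031 m and value of joint dial above 1.5 rad and angle between key_mouth's own z axis and vertical below 0.17 rad and linear speed of key below 0.02 m/s and contact force between key and unit above 0.8 N); the robot touches nothing.
It fails at once if on the way to its stop the knob is turned without being pushed in (velocity of joint dial above 0.05 rad/s and value of joint dial between 1 and 1.5 rad and value of joint plunger below 0.0002 m).
It fails at once if the contact forces of the key on the valve box add up to more than 25 N (contact force between key and unit above 25 N).
It fails at once if the wrench, brush, copper ring or can is knocked more than 30 mm (distance of any of wrench, brush, copper_ring, tin from where it was at the start of the episode above 0.03 m).
It also fails if it takes over 64 s, if anything falls off the work surface, if the arm or the gripper's body presses on something with over 40 N, if the wrist force passes 120 N, or if a joint passes its speed limit or range.

## Working session

There is one attempt and no reset: what is moved stays moved. The work goes in short steps, Python scripts to look and compute and a shell command to move; the robot and the scene stay as the last step left them, time stands still between calls to the robot, and variables do not carry over. Pictures are saved under pics/ and viewed, and the job is handed in when it is done.

```bash
ls; mkdir -p pics
python3 - <<'E'
from cell import bot
import cv2,json
s=bot.observe(); print(s)
for c in ["side","top","wrist"]:
    im=bot.get_image(c); cv2.imwrite(f"pics/{c}0.png",im[:,:,::-1]); print(c,bot.camera_params(c))
E
```

```text
pics
{'t': 0.0, 'qpos': array([ 1.57208176e+00,  3.59369131e-01,  1.10536545e-02, -3.48312545e-04,
       -1.22410581e+00, -2.88109013e-01]), 'joint_velocities': array([ 0.00062342,  0.00067156, -0.00096297,  0.00085349, -0.00257531,
       -0.00011846]), 'effort': array([ 9.52390910e-04, -5.82702184e+01,  2.93053508e+01,  6.99750692e+00,
        6.82327125e-03, -1.58855987e-04]), 'ee_pos': array([0.1908447 , 0.64694205, 0.22563224]), 'tool_rot': array([ 8.27600379e-04,  9.89725324e-01, -1.42979355e-01, -4.48812453e-05]), 'contact_force': array([ 0.35841811, -0.62273391,  0.72267018]), 'ft_torque': array([-1.53597487e-02,  3.77882812e-05,  5.01817042e-03]), 'finger_gap': 0.08759920330683421}
side {'fx': 384.9912106756189, 'fy': 384.9912106756189, 'cx': 277.13950301312104, 'cy': 209.07101233199123, 'distortion': array([-0.06710692,  0.        ,  0.        ,  0.        ,  0.        ]), 'pose': array([[-0.81925081,  0.44405314, -0.36282904,  0.14086057],
       [-0.5733794 , -0.62550496,  0.529131  ,  0.58936567],
       [ 0.00801092,  0.64152969,  0.76705637,  0.94507629],
       [ 0. 
[... 346 characters left out ...]
0607177,  0.01111351],
       [-0.00854225,  0.11358826,  0.99349119,  1.21463634],
       [ 0.        ,  0.        ,  0.        ,  1.        ]])}
wrist {'fx': 376.69031753043885, 'fy': 376.69031753043885, 'cx': 276.7845992404014, 'cy': 197.0225437968059, 'distortion': array([0.03302585, 0.        , 0.        , 0.        , 0.        ]), 'tool_from_camera': array([[ 3.44161901e-04,  9.54781065e-01,  2.97309603e-01,
         8.12999141e-02],
       [ 9.99999903e-01, -2.47266811e-04, -3.63513986e-04,
         1.42355698e-03],
       [-2.73561473e-04,  2.97309699e-01, -9.54781058e-01,
        -1.58112526e-01],
       [ 0.00000000e+00,  0.00000000e+00,  0.00000000e+00,
         1.00000000e+00]])}
```

View pics/side0.png

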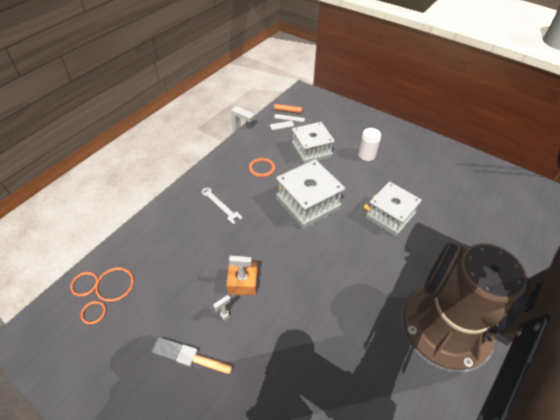

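View pics/top0.png

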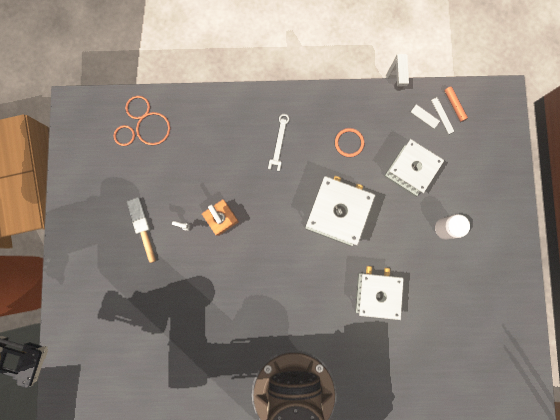

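View pics/wrist0.png

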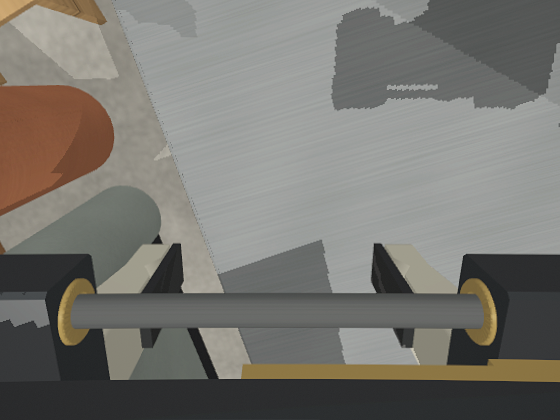

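Top view: candidate units are at (340,210), (415,167) and (380,296), and (340,210) is clearly the largest. Candidate keys are the one in the wooden stand at (218,215) and a smaller one lying at (180,225). The stand key is the larger and fits the description. I'll measure both and make crops.

```bash
cat > h.py <<'E'
from cell import bot
import cv2, numpy as np
from scipy.spatial.transform import Rotation as R
def toolT(s=None):
    s=s or bot.observe(); q=s["tool_rot"]; T=np.eye(4)
    T[:3,:3]=R.from_quat([q[1],q[2],q[3],q[0]]).as_matrix(); T[:3,3]=s["ee_pos"]; return T
def camT(c):
    p=bot.camera_params(c)
    return p["pose"] if "pose" in p else toolT()@p["tool_from_camera"]
def K(c):
    p=bot.camera_params(c); return np.array([[p["fx"],0,p["cx"]],[0,p["fy"],p["cy"]],[0,0,1]]),p["distortion"]
def onplane(c,uv,z,T=None):
    T=camT(c) if T is None else T; k,d=K(c)
    n=cv2.undistortPoints(np.array(uv,float).reshape(-1,1,2),k,d).reshape(-1,2)
    r=np.c_[n[:,0],-n[:,1],-np.ones(len(n))]@T[:3,:3].T
    return T[:3,3]+r*((z-T[2,3])/r[:,2])[:,None]
def proj(c,P,T=None):
    T=camT(c) if T is None else T; k,d=K(c)
    P=np.atleast_2d(P); q=(P-T[:3,3])@T[:3,:3]; q=q*[1,-1,-1]
    return cv2.projectPoints(q,np.zeros(3),np.zeros(3),k,d)[0].reshape(-1,2)
def pin(l,c):
    T=camT(c)
    return [(round(d["conf"],2),(T@np.r_[d["location"],1])[:3].round(4)) for d in bot.pinpoint(l,c)]
E
python3 - <<'E'
from h import *
for c in ["top","side"]:
    im=bot.get_image(c)
    for l in ["guard_hole","unit","key_grip","key_mouth","stand","tin","wrench","copper_ring"]:
        print(c,l,pin(l,c))
    if c=="top":
        a=cv2.resize(im[165:260,120:400,::-1],None,fx=2.85,fy=2.85,interpolation=cv2.INTER_CUBIC)
    else:
        a=cv2.resize(im[130:330,190:440,::-1],None,fx=3,fy=3,interpolation=cv2.INTER_CUBIC)
    cv2.imwrite(f"pics/crop_{c}.png",a)
E
```

```text
top guard_hole [(0.83, array([ 0.2809, -0.2455,  0.0732])), (0.65, array([ 0.5206, -0.1418,  0.1005])), (0.63, array([ 0.6463, -0.3711,  0.0771]))]
top unit [(0.72, array([ 6.470e-01, -3.733e-01, -5.000e-04])), (0.62, array([ 0.5256, -0.1399, -0.0044])), (0.56, array([ 0.2765, -0.2441, -0.0006]))]
top key_grip [(0.65, array([0.5151, 0.2053, 0.111 ])), (0.63, array([0.4917, 0.3117, 0.0814])), (0.48, array([ 0.5219, -0.1432,  0.0999]))]
top key_mouth [(0.61, array([0.5181, 0.2066, 0.0042])), (0.48, array([0.4923, 0.3149, 0.0025]))]
top stand [(0.63, array([0.5178, 0.2107, 0.0045])), (0.16, array([7.457e-01, 2.790e-02, 5.000e-04]))]
top tin [(0.65, array([ 0.4745, -0.4683, -0.0008]))]
top wrench [(0.92, array([0.7501, 0.0279, 0.0044]))]
top copper_ring [(0.82, array([ 0.7414, -0.1894, -0.0012]))]
side guard_hole [(0.88, array([ 0.5191, -0.136 ,  0.1001])), (0.86, array([ 0.6469, -0.3686,  0.0742])), (0.66, array([ 0.2795, -0.2461,  0.0769]))]
side unit [(0.78, array([ 0.2806, -0.2486, -0.0026])), (0.75, array([ 0.646 , -0.3622,  0.0011])), (0.56, array([ 0.5224, -0.1378, -0.0015]))]
side key_grip [(0.57, array([0.4921, 0.318 , 0.0803])), (0.56, array([0.5134, 0.211 , 0.1081]))]
side key_mouth [(0.78, array([0.5129, 0.2098, 0.007 ])), (0.58, array([4.913e-01, 3.116e-01, 3.000e-04]))]
side stand [(0.73, array([0.515 , 0.2042, 0.0006]))]
side tin [(0.68, array([0.7513, 0.0283, 0.0026]))]
side wrench [(0.82, array([0.7488, 0.0285, 0.0016]))]
side copper_ring [(0.54, array([ 0.7449, -0.1867, -0.002 ]))]
```

View pics/crop_top.png

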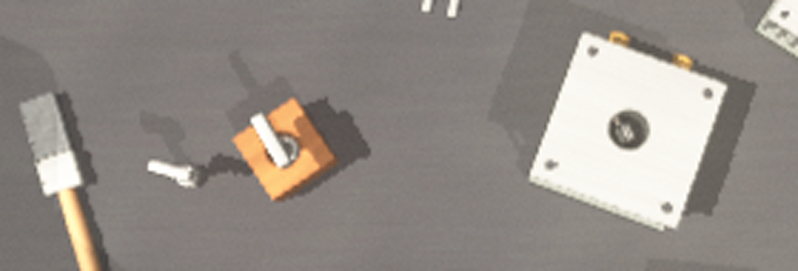

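View pics/crop_side.png

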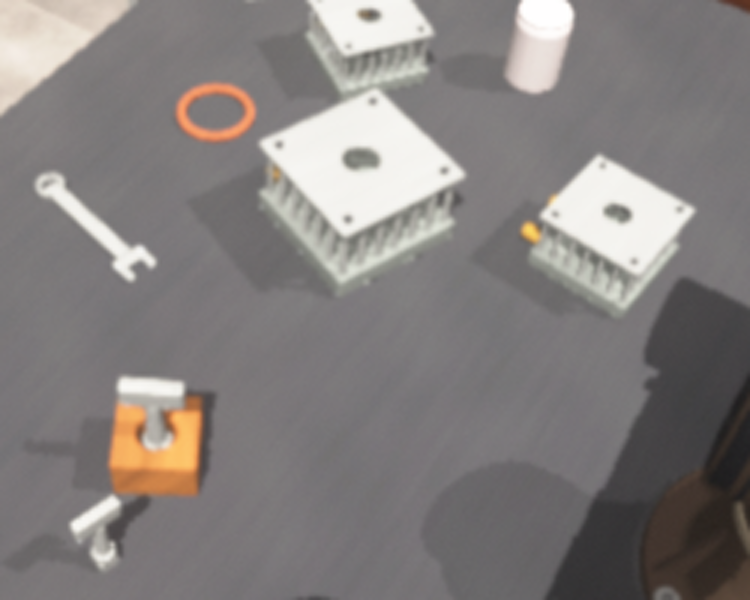

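The stand key's grip is at about (0.514, 0.208, 0.110), upright and 116 mm tall, which matches. The small key at (0.492, 0.314) stands lower, at about 80 mm. The large unit's hole is at about (0.520, -0.139, 0.100). The other two units have their plates at about 0.075, so the (340,210) unit is the right one. First I turn the wrist about 130°, so that the later 1.6 rad turn stays within joint 6's range.

```bash
python3 -m pendant '[{"xyz":[0,0,0],"dr":[0,0,1],"hand":1},{"xyz":[0,0,0],"dr":[0,0,1],"hand":1},{"xyz":[0,0,0],"dr":[0,0,1],"hand":1},{"xyz":[0,0,0],"dr":[0,0,1],"hand":1},{"xyz":[0,0,0],"dr":[0,0,1],"hand":1},{"xyz":[0,0,0],"dr":[0,0,1],"hand":1},{"xyz":[0,0,0],"dr":[0,0,1],"hand":1},{"xyz":[0,0,0],"dr":[0,0,1],"hand":1},{"xyz":[0,0,0],"dr":[0,0,1],"hand":1},{"xyz":[0,0,0],"dr":[0,0,1],"hand":1},{"xyz":[0,0,0],"dr":[0,0,1],"hand":1},{"xyz":[0,0,0],"dr":[0,0,1],"hand":1},{"xyz":[0,0,0],"dr":[0,0,1],"hand":1},{"xyz":[0,0,0],"dr":[0,0,1],"hand":1},{"xyz":[0,0,0],"dr":[0,0,1],"hand":1},{"xyz":[0,0,0],"dr":[0,0,1],"hand":1},{"xyz":[0,0,0],"dr":[0,0,1],"hand":1},{"xyz":[0,0,0],"dr":[0,0,1],"hand":1},{"xyz":[0,0,0],"dr":[0,0,1],"hand":1},{"xyz":[0,0,0],"dr":[0,0,1],"hand":1}]'
cat >> h.py <<'E'
def st():
    s=bot.observe(); T=toolT(s); e=T[:3,2]
    print("t",round(s["t"],2),"p",s["ee_pos"].round(4),"psi",round(np.degrees(np.arctan2(T[1,0],T[0,0])),2),"z",e.round(3),"F",s["contact_force"].round(2),"M",s["ft_torque"].round(3),"gap",round(s["finger_gap"],4),"q",s["qpos"].round(3))
def go(target):
    T=toolT(); d=T[:3,:3].T@(np.array(target)-T[:3,3]); print("tool shift",d.round(4),"len",np.linalg.norm(d).round(4))
def lev(psi):
    # dr (5deg units) to reach upright with yaw psi (deg)
    T=toolT(); p=np.radians(psi); G=np.array([[np.cos(p),np.sin(p),0],[np.sin(p),-np.cos(p),0],[0,0,-1]])
    print("dr units",(np.degrees(R.from_matrix(T[:3,:3].T@G).as_rotvec())/5).round(3))
E
python3 -c "
from h import *
st()
lev(-146.3);go([.514,.208,.25])"
```

```text
t: 3.05
ee_pos: [0.191, 0.6474, 0.2266]
tool_rot: [0.0, -0.496, 0.868, 0.0]
contact_force: [-0.3, 0.3, 0.4]
finger_gap: 0.0877
t 3.05 p [0.191  0.6474 0.2266] psi -120.52 z [ 0.  0. -1.] F [-0.26  0.34  0.35] M [ 0.079 -0.052 -0.009] gap 0.0877 q [ 1.572  0.359  0.012  0.    -1.224 -2.105]
dr units [1.000e-03 1.000e-03 5.155e+00]
tool shift [ 0.2145 -0.5014 -0.0234] len 0.5459
```

```bash
python3 -m pendant '[{"xyz":[0.0195,-0.0455,-0.002],"dr":[0,0,0],"hand":1},{"xyz":[0.0195,-0.0455,-0.002],"dr":[0,0,0],"hand":1},{"xyz":[0.0195,-0.0455,-0.002],"dr":[0,0,0],"hand":1},{"xyz":[0.0195,-0.0455,-0.002],"dr":[0,0,0],"hand":1},{"xyz":[0.0195,-0.0455,-0.002],"dr":[0,0,0],"hand":1},{"xyz":[0.0195,-0.0455,-0.002],"dr":[0,0,0],"hand":1},{"xyz":[0.0195,-0.0455,-0.002],"dr":[0,0,0],"hand":1},{"xyz":[0.0195,-0.0455,-0.002],"dr":[0,0,0],"hand":1},{"xyz":[0.0195,-0.0455,-0.002],"dr":[0,0,0],"hand":1},{"xyz":[0.0195,-0.0455,-0.002],"dr":[0,0,0],"hand":1},{"xyz":[0.0195,-0.0455,-0.002],"dr":[0,0,0],"hand":1},{"xyz":[0,0,0],"dr":[0,0,1],"hand":1},{"xyz":[0,0,0],"dr":[0,0,1],"hand":1},{"xyz":[0,0,0],"dr":[0,0,1],"hand":1},{"xyz":[0,0,0],"dr":[0,0,1],"hand":1},{"xyz":[0,0,0],"dr":[0,0,1],"hand":1},{"xyz":[0,0,0],"dr":[0,0,0],"hand":1}]'
python3 - <<'E'
from h import *
st()
im=bot.get_image("wrist"); cv2.imwrite("pics/w1.png",im[:,:,::-1])
print(pin("key_grip","wrist"),pin("key_mouth","wrist"),pin("stand","wrist"))
go([.514,.208,.25])
print(proj("wrist",[.514,.208,.124]))
E
```

```text
t: 4.75
ee_pos: [0.5178, 0.1975, 0.2504]
tool_rot: [0.003, -0.287, 0.958, 0.001]
contact_force: [0.2, 0.3, -0.1]
finger_gap: 0.0872
t 4.75 p [0.5178 0.1975 0.2504] psi -146.68 z [ 0.006  0.003 -1.   ] F [ 0.24  0.34 -0.09] M [ 0.129 -0.093  0.003] gap 0.0872 q [ 0.719  0.141 -0.226  0.002 -1.198 -1.709]
[(0.88, array([0.5164, 0.205 , 0.1084])), (0.71, array([0.493 , 0.3071, 0.0806])), (0.2, array([0.5085, 0.2053, 0.0021]))] [(0.86, array([ 0.4937,  0.3125, -0.0007])), (0.71, array([0.516 , 0.2053, 0.0094]))] [(0.96, array([ 0.5102,  0.2052, -0.0009]))]
tool shift [-0.0026  0.0107  0.0004] len 0.011
[[292.21762957 190.70118143]]
```

View pics/w1.png

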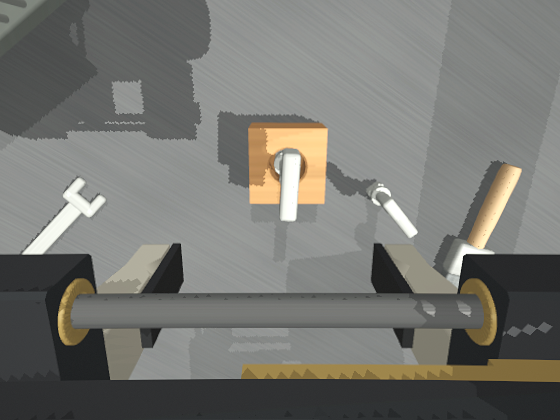

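Run:
```python
from h import *
im=cv2.imread("pics/w1.png")
cv2.imwrite("pics/w1c.png",cv2.resize(im[140:230,230:350],None,fx=6,fy=6,interpolation=cv2.INTER_CUBIC))
print(onplane("wrist",[[290,187],[291.5,150],[288.5,220]],.124))
```

```text
[[0.5124578  0.20484518 0.124     ]
 [0.48761217 0.18935655 0.124     ]
 [0.53603838 0.21938461 0.124     ]]
```

View pics/w1c.png

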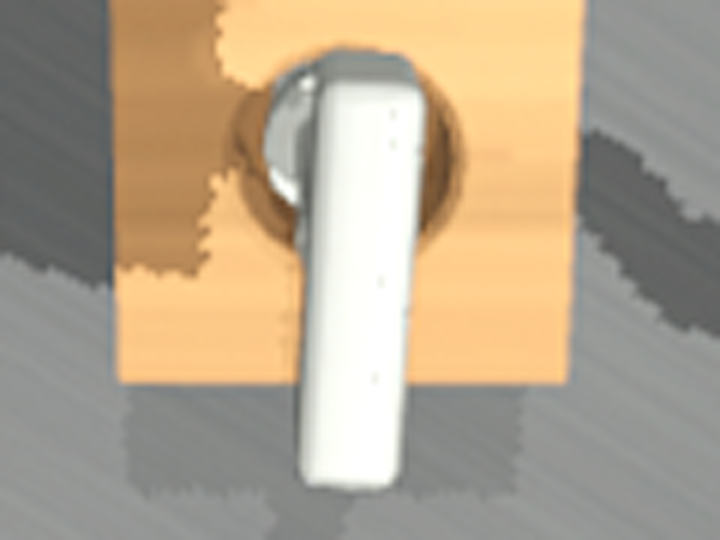

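Run:
```python
from h import *
p=onplane("wrist",[[292,154.2],[288.3,220.8]],.124); m=p.mean(0); d=p[1]-p[0]
a=np.degrees(np.arctan2(d[1],d[0])); print(p,m,np.linalg.norm(d),a)
lev(a-180); go([m[0],m[1],.20]); go([m[0],m[1],.091])
print(onplane("top",[[218,214]],.124))
```

```text
[[0.49007243 0.19149302 0.124     ]
 [0.53669953 0.21963715 0.124     ]] [0.51338598 0.20556509 0.124     ] 0.05446263306044897 31.115194332948807
dr units [-0.006  0.07   0.484]
tool shift [-0.0004  0.009   0.0504] len 0.0512
tool shift [0.0003 0.0091 0.1594] len 0.1596
[[0.5139851  0.19688517 0.124     ]]
```

Handle length measures 54.5 mm against 56 expected, with its axis at 31.1°. The pose is consistent, so I descend, levelling and aligning as I go.

```bash
python3 -m pendant '[{"xyz":[0,0.009,0],"dr":[0,0.07,0.48],"hand":0.4},{"xyz":[0,0,0.03],"dr":[0,0,0],"hand":0.4},{"xyz":[0,0,0.03],"dr":[0,0,0],"hand":0.4},{"xyz":[0,0,0],"dr":[0,0,0],"hand":0.4},{"xyz":[0,0,0],"dr":[0,0,0],"hand":0.4}]' 15
python3 - <<'E'
from h import *
st()
im=bot.get_image("wrist"); cv2.imwrite("pics/w2.png",im[:,:,::-1])
lev(-148.9); go([.5134,.2056,.092])
E
```

```text
t: 5.45
ee_pos: [0.5136, 0.2063, 0.191]
tool_rot: [0.002, -0.271, 0.962, 0.0]
contact_force: [0.6, 0.9, -0.1]
finger_gap: 0.0616
t 5.45 p [0.5136 0.2063 0.191 ] psi -148.49 z [ 0.003  0.001 -1.   ] F [ 0.6   0.92 -0.09] M [ 0.135 -0.148 -0.023] gap 0.0616 q [ 0.737  0.185 -0.313  0.002 -1.07  -1.759]
dr units [-0.005  0.036  0.077]
tool shift [ 0.0008 -0.0005  0.0989] len 0.0989
```

View pics/w2.png

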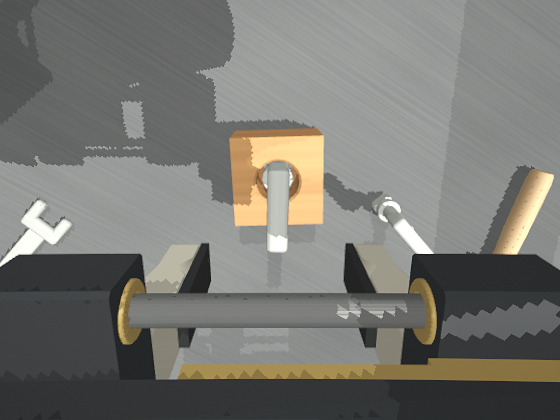

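The handle at (277,208) lies midway between the finger pads (about u 278) and parallel to them. Descending and gripping.

```bash
python3 -m pendant '[{"xyz":[0,0,0.025],"dr":[0,0.03,0.07],"hand":0.4},{"xyz":[0,0,0.025],"dr":[0,0,0],"hand":0.4},{"xyz":[0,0,0.025],"dr":[0,0,0],"hand":0.4},{"xyz":[0,0,0.018],"dr":[0,0,0],"hand":0.4},{"xyz":[0,0,0.004],"dr":[0,0,0],"hand":0.4},{"xyz":[0,0,0],"dr":[0,0,0],"hand":0.4}]' 15
python3 - <<'E'
from h import *
st()
im=bot.get_image("wrist"); cv2.imwrite("pics/w3.png",im[:,:,::-1])
lev(-148.9); go([.5134,.2056,.092])
E
```

```text
t: 6.1
ee_pos: [0.5199, 0.2104, 0.1013]
tool_rot: [0.008, -0.27, 0.963, 0.002]
contact_force: [-0.1, -0.3, 0.6]
finger_gap: 0.0613
t 6.1 p [0.5199 0.2104 0.1013] psi -148.65 z [ 0.014  0.008 -1.   ] F [-0.1  -0.31  0.59] M [ 0.023 -0.084  0.025] gap 0.0613 q [ 0.736  0.279 -0.421  0.004 -0.856 -1.762]
dr units [0.    0.19  0.051]
tool shift [ 0.0085 -0.0008  0.0096] len 0.0128
```

View pics/w3.png

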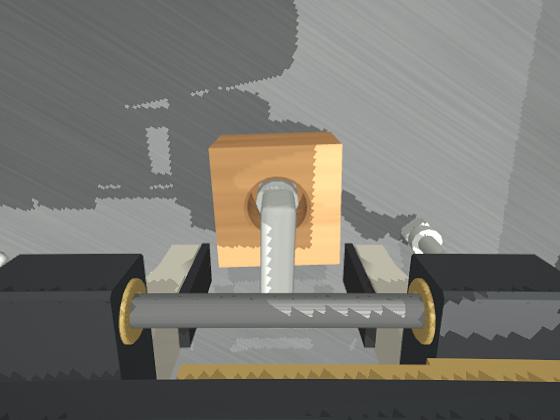

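```bash
python3 -m pendant '[{"xyz":[0.008,-0.0008,0.003],"dr":[0,0.19,0.05],"hand":0.4},{"xyz":[0,0,0.003],"dr":[0,0,0],"hand":0.4},{"xyz":[0,0,0.003],"dr":[0,0,0],"hand":0.4},{"xyz":[0,0,0],"dr":[0,0,0],"hand":0.4}]' 15
python3 - <<'E'
from h import *
st()
lev(-148.9); go([.5134,.2056,.092])
E
```

```text
t: 6.55
ee_pos: [0.5149, 0.2067, 0.0957]
tool_rot: [0.002, -0.268, 0.963, 0.001]
contact_force: [0.3, 1.0, -0.4]
finger_gap: 0.0613
t 6.55 p [0.5149 0.2067 0.0957] psi -148.89 z [ 0.003  0.003 -1.   ] F [ 0.27  0.95 -0.36] M [ 0.085 -0.112  0.006] gap 0.0613 q [ 0.735  0.283 -0.429  0.    -0.855 -1.763]
dr units [0.008 0.049 0.003]
tool shift [ 0.0018 -0.0001  0.0037] len 0.0042
```

```bash
python3 -m pendant '[{"xyz":[0.0018,0,0.003],"dr":[0,0.05,0],"hand":0.4},{"xyz":[0,0,0.001],"dr":[0,0,0],"hand":0.4},{"xyz":[0,0,0],"dr":[0,0,0],"hand":-1},{"xyz":[0,0,0],"dr":[0,0,0],"hand":-1},{"xyz":[0,0,0],"dr":[0,0,0],"hand":-1},{"xyz":[0,0,0],"dr":[0,0,0],"hand":-1},{"xyz":[0,0,0],"dr":[0,0,0],"hand":-1},{"xyz":[0,0,0],"dr":[0,0,0],"hand":-1}]' 35
python3 - <<'E'
from h import *
st()
im=bot.get_image("wrist"); cv2.imwrite("pics/w4.png",im[:,:,::-1])
lev(-148.9); go([.5134,.2056,.092])
E
```

```text
t: 7.35
ee_pos: [0.5135, 0.2058, 0.0916]
tool_rot: [-0.0, -0.268, 0.963, 0.0]
contact_force: [0.1, -0.8, -0.4]
finger_gap: 0.019
t 7.35 p [0.5135 0.2058 0.0916] psi -148.87 z [-0.  0. -1.] F [ 0.1  -0.83 -0.44] M [ 0.103 -0.095 -0.002] gap 0.019 q [ 7.350e-01  2.880e-01 -4.330e-01 -1.000e-03 -8.500e-01 -1.762e+00]
dr units [ 0.007 -0.001  0.004]
tool shift [ 0.0001 -0.0001 -0.0004] len 0.0004
```

View pics/w4.png

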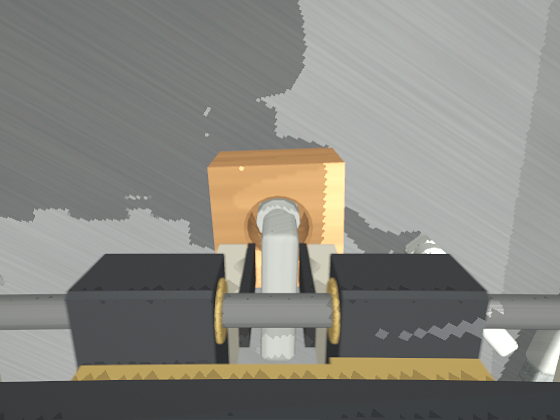

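```bash
python3 -m pendant '[{"xyz":[0,0,0],"dr":[0,0,0],"hand":-1},{"xyz":[0,0,0],"dr":[0,0,0],"hand":-1},{"xyz":[0,0,0],"dr":[0,0,0],"hand":-1},{"xyz":[0,0,-0.012],"dr":[0,0,0],"hand":-1},{"xyz":[0,0,-0.012],"dr":[0,0,0],"hand":-1},{"xyz":[0,0,-0.012],"dr":[0,0,0],"hand":-1},{"xyz":[0,0,0],"dr":[0,0,0],"hand":-1}]' 35
python3 - <<'E'
from h import *
st()
lev(-148.9); go([.5134,.2056,.24])
E
```

```text
t: 8.1
ee_pos: [0.5131, 0.2055, 0.1306]
tool_rot: [-0.001, -0.268, 0.963, 0.0]
contact_force: [0.2, 0.5, -2.5]
finger_gap: 0.0139
t 8.1 p [0.5131 0.2055 0.1306] psi -148.89 z [-0.001 -0.    -1.   ] F [ 0.15  0.53 -2.46] M [ 0.139 -0.237 -0.008] gap 0.0139 q [ 7.350e-01  2.430e-01 -3.890e-01 -1.000e-03 -9.400e-01 -1.762e+00]
dr units [ 0.007 -0.012  0.003]
tool shift [-0.0002  0.     -0.1094] len 0.1094
```

```bash
python3 -m pendant '[{"xyz":[0,0,-0.022],"dr":[0,0,0],"hand":-1},{"xyz":[0,0,-0.022],"dr":[0,0,0],"hand":-1},{"xyz":[0,0,-0.022],"dr":[0,0,0],"hand":-1},{"xyz":[0,0,-0.022],"dr":[0,0,0],"hand":-1},{"xyz":[0,0,-0.02],"dr":[0,0,0],"hand":-1},{"xyz":[0,0,0],"dr":[0,0,0],"hand":-1}]'
python3 - <<'E'
from h import *
st()
go([.520,-.139,.24])
for c in ["wrist","side","top"]:
    im=bot.get_image(c); cv2.imwrite(f"pics/{c}5.png",im[:,:,::-1])
im=cv2.imread("pics/side5.png"); cv2.imwrite("pics/side5c.png",cv2.resize(im[130:330,190:440],None,fx=3,fy=3,interpolation=cv2.INTER_CUBIC))
E
```

```text
t: 8.7
ee_pos: [0.5122, 0.2049, 0.2436]
tool_rot: [-0.001, -0.268, 0.963, 0.001]
contact_force: [0.9, 0.2, -1.9]
finger_gap: 0.0136
t 8.7 p [0.5122 0.2049 0.2436] psi -148.94 z [-0.002  0.001 -1.   ] F [ 0.88  0.21 -1.95] M [ 0.136 -0.172  0.029] gap 0.0136 q [ 0.734  0.146 -0.235 -0.002 -1.191 -1.762]
tool shift [ 0.1707 -0.2986  0.0032] len 0.344
```

View pics/wrist5.png

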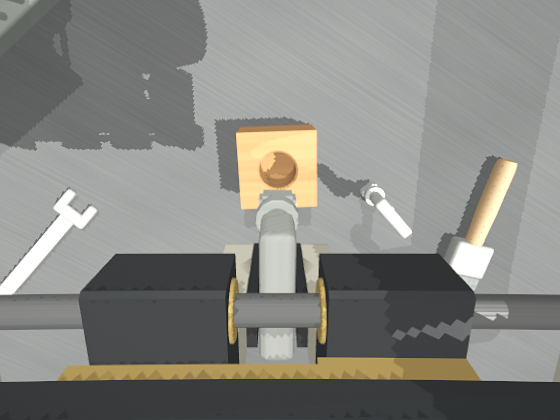

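View pics/side5c.png

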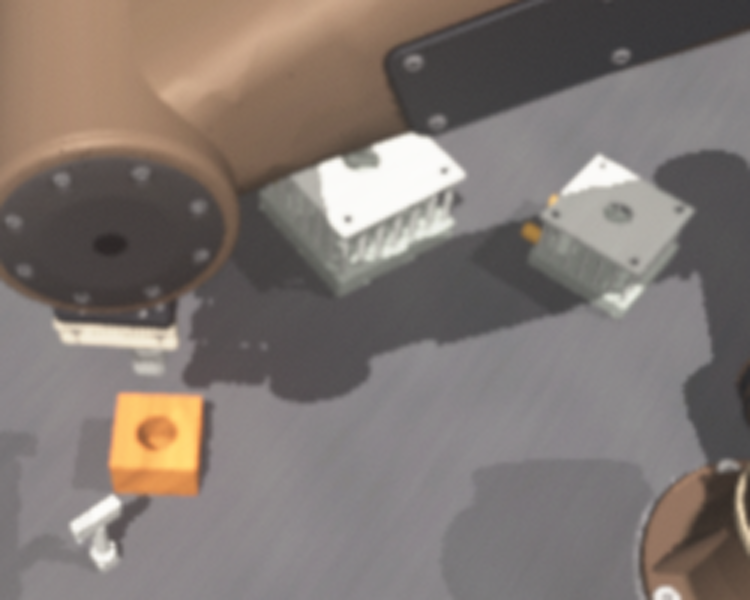

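View pics/top5.png

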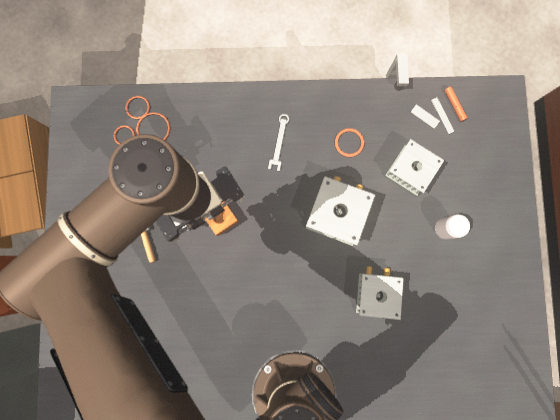

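Key is held out of the empty stand hole, with its socket at (277,213) in the wrist view. Next I move beside the box so the wrist camera looks straight down the hole.

```bash
python3 - <<'E'
from h import *
go([.547,-.063,.25])
E
python3 -m pendant '[{"xyz":[0,0,0],"dr":[0,0,-1],"hand":-1},{"xyz":[0,0,0],"dr":[0,0,-1],"hand":-1},{"xyz":[0,0,0],"dr":[0,0,-1],"hand":-1},{"xyz":[0,0,0],"dr":[0,0,-1],"hand":-1},{"xyz":[0,0,0],"dr":[0,0,-1],"hand":-1},{"xyz":[0,0,0],"dr":[0,0,-1],"hand":-1},{"xyz":[0,0,0],"dr":[0,0,-1],"hand":-1},{"xyz":[0,0,0],"dr":[0,0,-0.6],"hand":-1}]'
python3 - <<'E'
from h import *
st()
go([.547,-.063,.25]); lev(-109.7)
E
```

```text
tool shift [ 0.1063 -0.2476 -0.0101] len 0.2697
t: 9.65
ee_pos: [0.5046, 0.2007, 0.2262]
tool_rot: [-0.014, -0.577, 0.817, 0.002]
contact_force: [0.3, 0.2, -2.1]
finger_gap: 0.0141
t 9.65 p [0.5046 0.2007 0.2262] psi -109.55 z [-0.025 -0.013 -1.   ] F [ 0.3   0.24 -2.12] M [ 0.217 -0.172  0.017] gap 0.0141 q [ 0.734  0.16  -0.256 -0.008 -1.182 -1.073]
tool shift [ 0.2348 -0.1278 -0.0215] len 0.2682
dr units [ 0.218 -0.234  0.028]
```

```bash
python3 -m pendant '[{"xyz":[0.039,-0.021,-0.004],"dr":[0.2,-0.2,0],"hand":-1},{"xyz":[0.039,-0.021,-0.004],"dr":[0,0,0],"hand":-1},{"xyz":[0.039,-0.021,-0.004],"dr":[0,0,0],"hand":-1},{"xyz":[0.039,-0.021,-0.004],"dr":[0,0,0],"hand":-1},{"xyz":[0.039,-0.021,-0.004],"dr":[0,0,0],"hand":-1},{"xyz":[0.039,-0.021,-0.004],"dr":[0,0,0],"hand":-1},{"xyz":[0,0,0],"dr":[0,0,0],"hand":-1},{"xyz":[0,0,0],"dr":[0,0,0],"hand":-1}]'
python3 - <<'E'
from h import *
st()
go([.547,-.063,.25]); lev(-109.7)
E
```

```text
t: 10.45
ee_pos: [0.5415, -0.0717, 0.2387]
tool_rot: [-0.011, -0.578, 0.816, 0.003]
contact_force: [-0.4, 1.8, -2.4]
finger_gap: 0.0142
t 10.45 p [ 0.5415 -0.0717  0.2387] psi -109.3 z [-0.021 -0.007 -1.   ] F [-0.44  1.8  -2.44] M [ 0.156 -0.165  0.008] gap 0.0142 q [ 0.229  0.152 -0.241  0.003 -1.2   -0.567]
tool shift [-0.0098 -0.0021 -0.0115] len 0.0153
dr units [ 0.199 -0.16   0.078]
```

```bash
python3 -m pendant '[{"xyz":[-0.01,-0.002,-0.012],"dr":[0.2,-0.16,0.08],"hand":-1},{"xyz":[0,0,0],"dr":[0,0,0],"hand":-1},{"xyz":[0,0,0],"dr":[0,0,0],"hand":-1}]'
python3 - <<'E'
from h import *
im=bot.get_image("wrist")
st()
cv2.imwrite("pics/w6.png",im[:,:,::-1])
print(pin("guard_hole","wrist"),pin("key_mouth","wrist"),pin("key_grip","wrist"))
print(proj("wrist",[[.52,-.139,.1]]))
cv2.imwrite("pics/w6c.png",cv2.resize(im[20:150,200:360,::-1],None,fx=5,fy=4.6,interpolation=cv2.INTER_CUBIC))
E
```

```text
t: 10.75
ee_pos: [0.5463, -0.0605, 0.249]
tool_rot: [-0.001, -0.576, 0.817, 0.001]
contact_force: [0.4, -1.3, -3.0]
finger_gap: 0.0142
t 10.8 p [ 0.5466 -0.0604  0.2494] psi -109.65 z [-0.001  0.    -1.   ] F [-0.16  0.16 -1.43] M [ 0.187 -0.132 -0.007] gap 0.0138 q [ 2.460e-01  1.390e-01 -2.290e-01 -1.000e-03 -1.203e+00 -5.880e-01]
[(0.85, array([ 0.5195, -0.141 ,  0.1014]))] [(0.67, array([ 0.5477, -0.0617,  0.166 ])), (0.54, array([ 0.5198, -0.1429,  0.0057]))] [(0.73, array([ 0.5498, -0.0628,  0.2648]))]
[[275.59123171  79.36117476]]
```

View pics/w6.png

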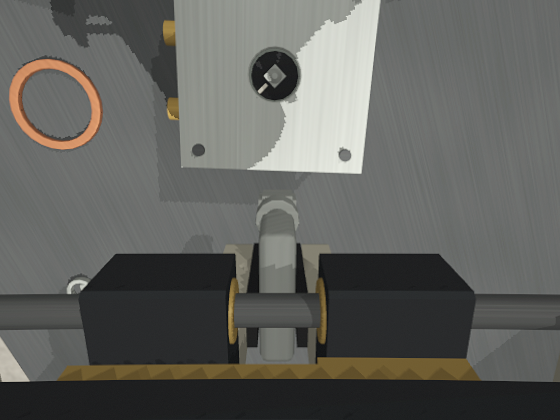

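View pics/w6c.png

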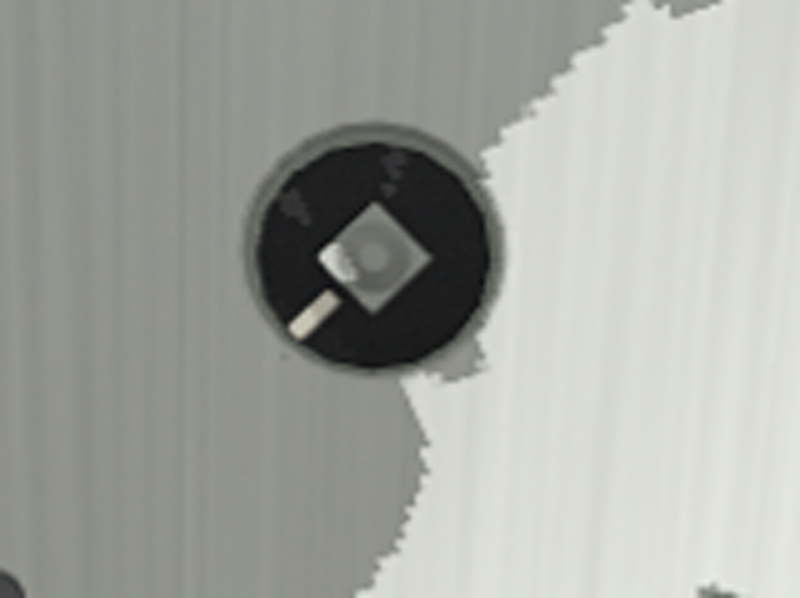

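View shows the hole (centre about 275,74), the disc inside it, the square rotated about 45° to the box, and the white mark at lower left. That puts the dial at about 0.785. I'll compute the centre and angle, and check how the key sits in the hand.

Run:
```python
from h import *
hole=onplane("wrist",[[274.8,74.4]],.1); print("hole",hole)
L=onplane("wrist",[[249,74.4],[300.6,74.4],[274.8,46.5],[274.8,102.2]],.1); print("hole dia",np.linalg.norm(L[0]-L[1]),np.linalg.norm(L[2]-L[3]))
c=np.array([[275,63.9],[286.4,76.1],[275,88.5],[263.6,75.9]])
for z in [.058,.062,.066]:
    P=onplane("wrist",c,z); m=P.mean(0)
    a=[np.degrees(np.arctan2(*(P[(i+1)%4]-P[i])[[1,0]]))%90 for i in range(4)]
    print(z,m,[round(np.linalg.norm(P[(i+1)%4]-P[i]),4) for i in range(4)],np.round(a,1),np.mean(a))
# box edges: plate left edge and bottom edge
e=onplane("wrist",[[174,0],[181,166],[181,166],[361,173.5],[361,173.5],[381,0]],.1)
for i in (0,2,4): d=e[i+1]-e[i]; print("edge",np.degrees(np.arctan2(d[1],d[0]))%90)
T=toolT(); th=np.linspace(0,2*np.pi,60)
im=cv2.imread("pics/w6.png")
for z,r,col in [(.083,.0155,(0,0,255)),(.063,.0155,(0,255,0)),(.0,.008,(255,0,0))]:
    P=np.c_[r*np.cos(th),r*np.sin(th),0*th+z,0*th+1]@T.T
    p=proj("wrist",P[:,:3]); cv2.polylines(im,[p.round().astype(int)],True,col,1)
cv2.imwrite("pics/w6o.png",cv2.resize(im[170:300,200:360],None,fx=4.6,fy=4.6,interpolation=cv2.INTER_CUBIC))
```

```text
hole [[ 0.51934776 -0.14263322  0.1       ]]
hole dia 0.039913312998712765 0.0407209742729611
0.058 [ 0.51961874 -0.14174543  0.058     ] [np.float64(0.0142), np.float64(0.0145), np.float64(0.0146), np.float64(0.0141)] [25.2 26.4 23.7 24.9] 25.061196421331452
0.062 [ 0.51962055 -0.14170926  0.062     ] [np.float64(0.014), np.float64(0.0143), np.float64(0.0144), np.float64(0.0139)] [25.2 26.4 23.7 24.9] 25.061196421331374
0.066 [ 0.51962237 -0.14167309  0.066     ] [np.float64(0.0139), np.float64(0.0142), np.float64(0.0143), np.float64(0.0138)] [25.2 26.4 23.7 24.9] 25.061196421331346
edge 68.11288578093476
edge 67.8710764771904
edge 67.94351066594261
```

View pics/w6o.png

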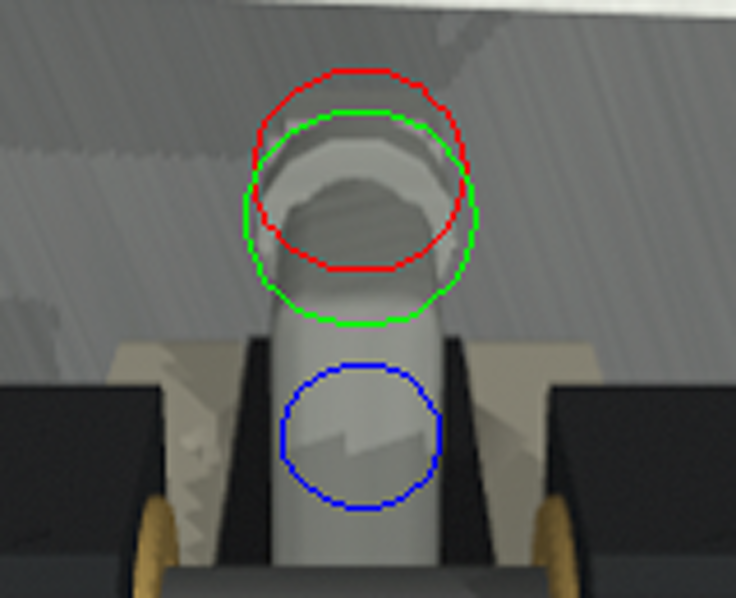

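Run:
```python
import cv2
im=cv2.imread("pics/w6.png")
a=im[180:250,240:320]; a=cv2.convertScaleAbs(a,alpha=1.5,beta=-60)
cv2.imwrite("pics/w6z.png",cv2.resize(a,None,fx=8,fy=8,interpolation=cv2.INTER_CUBIC))
```

```text
(no output)
```

View pics/w6z.png

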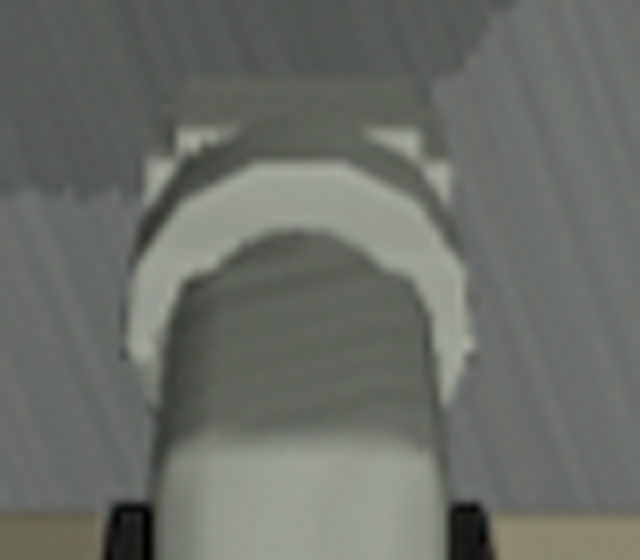

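Run:
```python
from h import *
T=toolT()
for z in (.078,.083,.088):
    print(z,proj("wrist",(np.array([[.0124,-.01035,z,1],[.0124,.01035,z,1],[.01035,-.0124,z,1],[.01035,.0124,z,1]])@T.T)[:,:3]).round(1).tolist())
# observed: (262.5,190),(293.7,190),(258.7,199),(296.3,199)
```

```text
0.078 [[261.9, 191.6], [293.6, 191.6], [258.8, 194.6], [296.7, 194.6]]
0.083 [[262.2, 189.5], [293.2, 189.5], [259.1, 192.4], [296.3, 192.4]]
0.088 [[262.4, 187.4], [292.9, 187.4], [259.5, 190.3], [295.9, 190.3]]
```

The key sits true in the hand: predicted mouth corners match the picture within about 1 px. Knob centre is (0.5195, -0.142), the square is at 25.1° mod 90, and the measured side is 14.0–14.4 mm. Its top is about 38 mm below the plate. Turning to ψ = -154.9°.

```bash
python3 -m pendant '[{"xyz":[0,0,-0.001],"dr":[0,0,1],"hand":-1},{"xyz":[0,0,-0.001],"dr":[0,0,1],"hand":-1},{"xyz":[0,0,-0.001],"dr":[0,0,1],"hand":-1},{"xyz":[0,0,-0.001],"dr":[0,0,1],"hand":-1},{"xyz":[0,0,-0.001],"dr":[0,0,1],"hand":-1},{"xyz":[0,0,-0.001],"dr":[0,0,1],"hand":-1},{"xyz":[0,0,-0.001],"dr":[0,0,1],"hand":-1},{"xyz":[0,0,-0.001],"dr":[0,0,1],"hand":-1},{"xyz":[0,0,0],"dr":[0,0,0.7],"hand":-1},{"xyz":[0,0,0],"dr":[0,0,0],"hand":-1},{"xyz":[0,0,0],"dr":[0,0,0],"hand":-1}]'
python3 - <<'E'
from h import *
st()
go([.5195,-.142,.22]); lev(-154.9)
E
```

```text
t: 12.05
ee_pos: [0.5455, -0.0589, 0.2563]
tool_rot: [-0.002, -0.22, 0.976, 0.0]
contact_force: [0.2, 0.1, -2.6]
finger_gap: 0.0143
t 12.05 p [ 0.5455 -0.0589  0.2563] psi -154.61 z [-0.004 -0.    -1.   ] F [ 0.15  0.05 -2.55] M [ 0.061 -0.155 -0.033] gap 0.0143 q [ 2.490e-01  1.350e-01 -2.190e-01 -1.000e-03 -1.221e+00 -1.376e+00]
tool shift [ 0.059  -0.064   0.0364] len 0.0944
dr units [ 0.018 -0.043  0.057]
```

```bash
python3 -m pendant '[{"xyz":[0.012,-0.013,0.006],"dr":[0.02,-0.04,0.06],"hand":-1},{"xyz":[0.012,-0.013,0.006],"dr":[0,0,0],"hand":-1},{"xyz":[0.012,-0.013,0.006],"dr":[0,0,0],"hand":-1},{"xyz":[0.012,-0.013,0.006],"dr":[0,0,0],"hand":-1},{"xyz":[0.011,-0.012,0.006],"dr":[0,0,0],"hand":-1},{"xyz":[0,0,0.003],"dr":[0,0,0],"hand":-1},{"xyz":[0,0,0],"dr":[0,0,0],"hand":-1},{"xyz":[0,0,0],"dr":[0,0,0],"hand":-1}]'
python3 - <<'E'
from h import *
st()
go([.5195,-.142,.20]); lev(-154.9)
E
```

```text
t: 12.85
ee_pos: [0.5164, -0.1473, 0.2205]
tool_rot: [-0.0, -0.222, 0.975, -0.0]
contact_force: [-0.4, 0.4, -1.6]
finger_gap: 0.0137
t 12.85 p [ 0.5164 -0.1473  0.2205] psi -154.35 z [-0.001 -0.    -1.   ] F [-0.35  0.39 -1.65] M [ 0.073 -0.138 -0.064] gap 0.0137 q [ 0.088  0.136 -0.301  0.    -1.134 -1.211]
tool shift [-0.0051  0.0034  0.0205] len 0.0214
dr units [ 0.001 -0.011  0.111]
```

```bash
python3 -m pendant '[{"xyz":[-0.005,0.0034,0.01],"dr":[0,-0.01,0.11],"hand":-1},{"xyz":[0,0,0.009],"dr":[0,0,0],"hand":-1},{"xyz":[0,0,0],"dr":[0,0,0],"hand":-1},{"xyz":[0,0,0],"dr":[0,0,0],"hand":-1}]'
python3 - <<'E'
from h import *
st()
go([.5195,-.142,.19]); lev(-154.9)
im=bot.get_image("wrist"); cv2.imwrite("pics/w7.png",im[:,:,::-1])
im=bot.get_image("side"); cv2.imwrite("pics/s7.png",im[:,:,::-1])
E
```

```text
t: 13.25
ee_pos: [0.5203, -0.14, 0.1999]
tool_rot: [0.0, -0.218, 0.976, 0.0]
contact_force: [0.7, -0.3, -2.1]
finger_gap: 0.0141
t 13.25 p [ 0.5203 -0.14    0.1999] psi -154.79 z [ 0.  0. -1.] F [ 0.66 -0.28 -2.07] M [ 0.029 -0.117 -0.044] gap 0.0141 q [ 0.101  0.155 -0.328 -0.    -1.087 -1.232]
tool shift [ 0.0016 -0.0014  0.0099] len 0.0101
dr units [0.001 0.006 0.021]
```

View pics/w7.png

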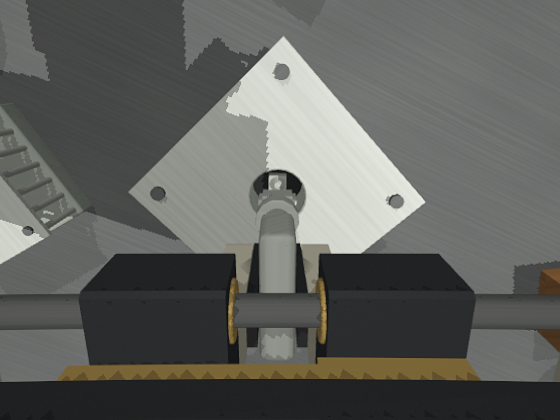

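Hole is at (277,187), with the socket centred in front of it and the square aligned. Centring, then lowering into the hole to just above the cone.

```bash
python3 -m pendant '[{"xyz":[0.0016,-0.0014,0.002],"dr":[0,0,0.02],"hand":-1},{"xyz":[0,0,0.005],"dr":[0,0,0],"hand":-1},{"xyz":[0,0,0.005],"dr":[0,0,0],"hand":-1},{"xyz":[0,0,0],"dr":[0,0,0],"hand":-1}]'
python3 - <<'E'
from h import *
st()
go([.5195,-.142,.175]); lev(-154.9)
E
```

```text
t: 13.75
ee_pos: [0.5196, -0.1423, 0.1876]
tool_rot: [0.001, -0.217, 0.976, 0.0]
contact_force: [-0.3, 0.1, -1.7]
finger_gap: 0.0139
t 13.75 p [ 0.5196 -0.1423  0.1876] psi -154.92 z [ 0.002  0.    -1.   ] F [-0.34  0.08 -1.66] M [ 0.071 -0.098  0.003] gap 0.0139 q [ 0.096  0.164 -0.346 -0.    -1.058 -1.229]
tool shift [0.     0.0004 0.0126] len 0.0126
dr units [-0.004  0.02  -0.004]
```

```bash
python3 -m pendant '[{"xyz":[0.0003,0,0.006],"dr":[0,0.02,0],"hand":-1},{"xyz":[0.0003,0,0.006],"dr":[0,0.02,0],"hand":-1},{"xyz":[0.0003,0,0.006],"dr":[0,0.02,0],"hand":-1},{"xyz":[0.0003,0,0.006],"dr":[0,0.02,0],"hand":-1},{"xyz":[0,0,0.003],"dr":[0,0,0],"hand":-1},{"xyz":[0,0,0],"dr":[0,0,0],"hand":-1},{"xyz":[0,0,0],"dr":[0,0,0],"hand":-1}]'
python3 - <<'E'
from h import *
st()
go([.5195,-.142,.155]); lev(-154.9)
im=bot.get_image("wrist"); cv2.imwrite("pics/w8.png",im[:,:,::-1])
E
```

```text
t: 14.45
ee_pos: [0.5182, -0.1431, 0.1575]
tool_rot: [-0.003, -0.217, 0.976, -0.001]
contact_force: [-0.3, -0.4, -1.6]
finger_gap: 0.0139
t 14.45 p [ 0.5182 -0.1431  0.1575] psi -154.93 z [-0.006 -0.003 -1.   ] F [-0.25 -0.37 -1.59] M [ 0.063 -0.17  -0.038] gap 0.0139 q [ 0.097  0.194 -0.385  0.003 -0.998 -1.232]
tool shift [-0.0016  0.0004  0.0025] len 0.0031
dr units [-0.    -0.08  -0.005]
```

View pics/w8.png

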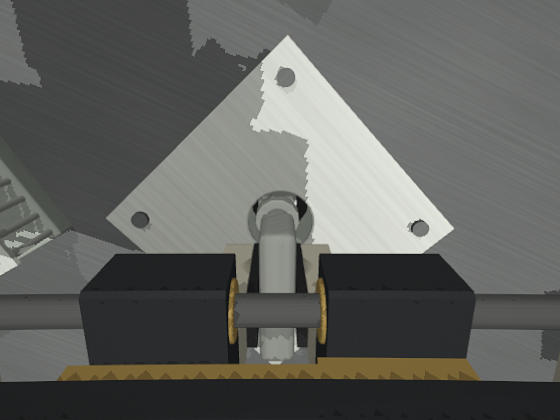

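```bash
python3 -m pendant '[{"xyz":[-0.0016,0.0004,0.002],"dr":[0,-0.08,0],"hand":-1},{"xyz":[0,0,0.002],"dr":[0,0,0],"hand":-1},{"xyz":[0,0,0.002],"dr":[0,0,0],"hand":-1},{"xyz":[0,0,0],"dr":[0,0,0],"hand":-1}]'
python3 - <<'E'
from h import *
st()
go([.5195,-.142,.145]); lev(-154.9)
E
```

```text
t: 14.9
ee_pos: [0.52, -0.1419, 0.1518]
tool_rot: [0.001, -0.217, 0.976, -0.0]
contact_force: [0.1, -0.5, -2.1]
finger_gap: 0.0139
t 14.9 p [ 0.52   -0.1419  0.1518] psi -154.92 z [ 0.002  0.    -1.   ] F [ 0.12 -0.5  -2.06] M [ 0.042 -0.095  0.001] gap 0.0139 q [ 0.097  0.198 -0.394 -0.    -0.976 -1.23 ]
tool shift [0.0006 0.0001 0.0068] len 0.0069
dr units [-0.007  0.026 -0.005]
```

```bash
python3 -m pendant '[{"xyz":[0.0006,0.0001,0.002],"dr":[0,0.02,0],"hand":-1},{"xyz":[0.0002,0,0.002],"dr":[0,0,0],"hand":-1},{"xyz":[0,0,0.001],"dr":[0,0,0],"hand":-1},{"xyz":[0,0,0],"dr":[0,0,0],"hand":-1}]'
python3 - <<'E'
from h import *
st()
go([.5195,-.142,.142]); lev(-154.9)
E
```

```text
t: 15.3
ee_pos: [0.5192, -0.1421, 0.1464]
tool_rot: [0.0, -0.217, 0.976, -0.0]
contact_force: [0.1, 0.7, -2.0]
finger_gap: 0.0137
t 15.3 p [ 0.5192 -0.1421  0.1464] psi -154.92 z [ 0.001 -0.    -1.   ] F [ 0.09  0.74 -2.03] M [ 0.101 -0.116  0.003] gap 0.0137 q [ 0.097  0.203 -0.402  0.    -0.965 -1.231]
tool shift [-0.0003 -0.      0.0044] len 0.0044
dr units [-0.006  0.004 -0.005]
```

```bash
python3 -m pendant '[{"xyz":[-0.0002,0,0.0015],"dr":[0,0,0],"hand":-1},{"xyz":[0,0,0.0015],"dr":[0,0,0],"hand":-1},{"xyz":[0,0,0],"dr":[0,0,0],"hand":-1}]'
python3 - <<'E'
from h import *
st()
go([.5195,-.142,.142]); lev(-154.9)
E
```

```text
t: 15.6
ee_pos: [0.5194, -0.142, 0.1431]
tool_rot: [0.0, -0.217, 0.976, -0.0]
contact_force: [0.0, 0.9, -2.7]
finger_gap: 0.0141
t 15.6 p [ 0.5194 -0.142   0.1431] psi -154.92 z [ 0. -0. -1.] F [ 0.05  0.91 -2.72] M [ 0.06  -0.134 -0.017] gap 0.0141 q [ 0.098  0.207 -0.406  0.    -0.958 -1.231]
tool shift [-0.0001 -0.0001  0.0011] len 0.0011
dr units [-0.005  0.003 -0.005]
```

```bash
python3 -m pendant '[{"xyz":[0,0,0.0015],"dr":[0,0,0],"hand":-1},{"xyz":[0,0,0],"dr":[0,0,0],"hand":-1}]'
python3 - <<'E'
from h import *
st()
go([.5195,-.142,.142]); lev(-154.9)
E
```

```text
t: 15.8
ee_pos: [0.5194, -0.142, 0.1415]
tool_rot: [0.0, -0.217, 0.976, -0.0]
contact_force: [-0.4, -0.3, -2.3]
finger_gap: 0.0136
t 15.8 p [ 0.5194 -0.142   0.1415] psi -154.92 z [ 0. -0. -1.] F [-0.37 -0.28 -2.34] M [ 0.112 -0.097  0.013] gap 0.0136 q [ 9.800e-02  2.080e-01 -4.080e-01  1.000e-03 -9.540e-01 -1.231e+00]
tool shift [-0.0001 -0.0001 -0.0005] len 0.0005
dr units [-0.006  0.003 -0.004]
```

```bash
python3 -m pendant '[{"xyz":[0,0,0.0015],"dr":[0,0,0],"hand":-1},{"xyz":[0,0,0],"dr":[0,0,0],"hand":-1},{"xyz":[0,0,0.0015],"dr":[0,0,0],"hand":-1},{"xyz":[0,0,0],"dr":[0,0,0],"hand":-1}]'
python3 - <<'E'
from h import *
st()
E
```

```text
t: 16.2
ee_pos: [0.5198, -0.1421, 0.139]
tool_rot: [0.001, -0.217, 0.976, -0.0]
contact_force: [-2.3, 0.5, 1.9]
finger_gap: 0.0139
t 16.2 p [ 0.5198 -0.1421  0.139 ] psi -154.9 z [ 0.001 -0.001 -1.   ] F [-2.32  0.51  1.92] M [0.462 0.49  0.025] gap 0.0139 q [ 9.800e-02  2.110e-01 -4.110e-01  1.000e-03 -9.470e-01 -1.231e+00]
```

```bash
python3 -m pendant '[{"xyz":[0,0,0.0015],"dr":[0,0,0],"hand":-1},{"xyz":[0,0,0],"dr":[0,0,0],"hand":-1}]'
python3 - <<'E'
from h import *
st()
E
```

```text
t: 16.4
ee_pos: [0.52, -0.1422, 0.1382]
tool_rot: [0.001, -0.217, 0.976, -0.001]
contact_force: [-1.5, 1.4, 3.0]
finger_gap: 0.014
t 16.4 p [ 0.52   -0.1422  0.1382] psi -154.89 z [ 0.002 -0.001 -1.   ] F [-1.51  1.4   2.98] M [ 0.527  0.658 -0.012] gap 0.014 q [ 9.800e-02  2.120e-01 -4.120e-01  1.000e-03 -9.450e-01 -1.231e+00]
```

Contact begins at TCP z ≈ 0.140 with a small side force toward -x. I relieve that sideways before pressing, to learn whether the rim rests on the disc or the cone.

```bash
python3 -m pendant '[{"xyz":[0.0008,0.0007,0],"dr":[0,0,0],"hand":-1},{"xyz":[0,0,0],"dr":[0,0,0],"hand":-1}]'
python3 - <<'E'
from h import *
st(); lev(-154.9)
E
```

```text
t: 16.6
ee_pos: [0.5196, -0.142, 0.1387]
tool_rot: [0.002, -0.218, 0.976, -0.001]
contact_force: [-0.3, -0.2, 2.2]
finger_gap: 0.0139
t 16.6 p [ 0.5196 -0.142   0.1387] psi -154.87 z [ 0.004 -0.001 -1.   ] F [-0.31 -0.18  2.23] M [0.271 0.389 0.031] gap 0.0139 q [ 0.099  0.21  -0.414  0.002 -0.944 -1.232]
dr units [-0.03   0.031  0.006]
```

Run:
```python
from h import *
c=np.array([.5195,-.142]); th=np.linspace(0,2*np.pi,72)
def ring(r,z): return np.c_[c[0]+r*np.cos(th),c[1]+r*np.sin(th),0*th+z]
def sq(z,a=25.06):
    q=np.array([[7,7],[-7,7],[-7,-7],[7,-7.]]); A=np.radians(a); M=np.array([[np.cos(A),-np.sin(A)],[np.sin(A),np.cos(A)]])
    return np.c_[q@M.T+c,[z]*4]
# wrist w6 overlay; pose at that time
Tt=np.eye(4); q=[-0.001,-0.576,0.817,0.001]; 
p=np.radians(-109.65); Tt[:3,:3]=np.array([[np.cos(p),np.sin(p),0],[np.sin(p),-np.cos(p),0],[0,0,-1]]); Tt[:3,3]=[.5465,-.0605,.2493]
W=Tt@bot.camera_params("wrist")["tool_from_camera"]
S=8; tiles=[]
def draw(src,cam,T,x0,y0,w,h,S,zs):
    im=cv2.imread(src)[y0:y0+h,x0:x0+w]; im=cv2.resize(im,None,fx=S,fy=S,interpolation=cv2.INTER_CUBIC)
    outs=[]
    for z in zs:
        a=im.copy()
        for P,col in [(ring(.02,.1),(0,255,0)),(ring(.021,z),(0,0,255)),(sq(z+.009),(255,0,255))]:
            uv=proj(cam,P,T); uv=((uv-[x0,y0]+.5)*S).round().astype(int); cv2.polylines(a,[uv],True,col,1)
        cv2.putText(a,str(z),(3,14),0,.5,(255,255,0),1); outs.append(a)
    return outs
t=draw("pics/w6.png","wrist",W,244,42,62,65,6,[.042,.049,.056,.062])
cv2.imwrite("pics/ov1.png",np.vstack([np.hstack(t[:2]),np.hstack(t[2:])])[:, :])
t=draw("pics/side0.png","side",None,296,172,30,24,13,[.042,.049,.056,.062])
cv2.imwrite("pics/ov2.png",np.vstack([np.hstack(t[:2]),np.hstack(t[2:])]))
print(cv2.imread("pics/ov1.png").shape)
```

```text
(780, 744, 3)
```

View pics/ov1.png

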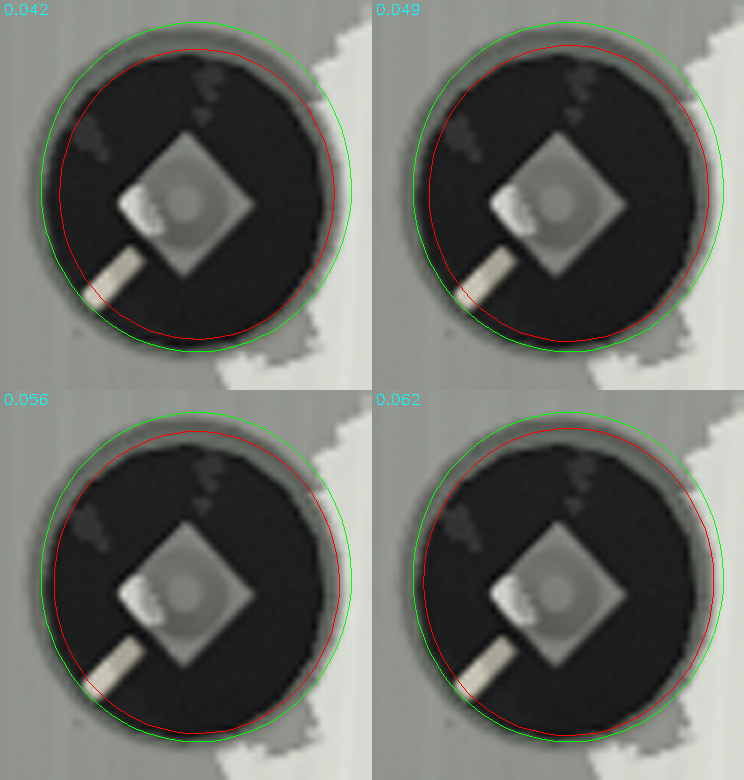

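View pics/ov2.png

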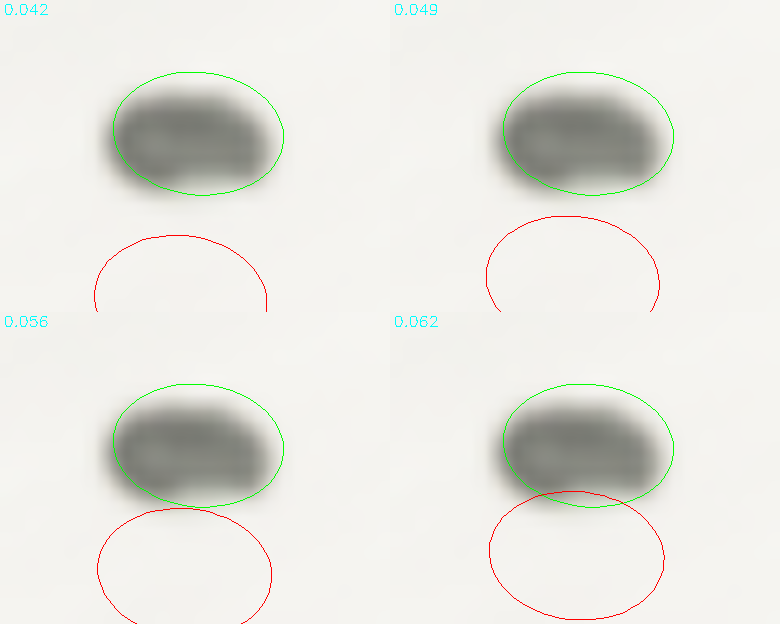

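Run:
```python
from h import *
th=np.linspace(0,2*np.pi,72)
p=np.radians(-154.79); Tt=np.eye(4); Tt[:3,:3]=np.array([[np.cos(p),np.sin(p),0],[np.sin(p),-np.cos(p),0],[0,0,-1]]); Tt[:3,3]=[.5203,-.140,.1999]
W=Tt@bot.camera_params("wrist")["tool_from_camera"]
c=np.array([.5195,-.142])
def ring(r,z): return np.c_[c[0]+r*np.cos(th),c[1]+r*np.sin(th),0*th+z]
def sq(z,a=25.06):
    q=np.array([[7,7],[-7,7],[-7,-7],[7,-7.]]); A=np.radians(a); M=np.array([[np.cos(A),-np.sin(A)],[np.sin(A),np.cos(A)]])
    return np.c_[q@M.T+c,np.full(4,z)]
x0,y0,w,h,S=240,155,75,62,5
im=cv2.resize(cv2.imread("pics/w7.png")[y0:y0+h,x0:x0+w],None,fx=S,fy=S,interpolation=cv2.INTER_CUBIC)
o=[im]
for z in (.045,.051,.057):
    a=im.copy()
    for P,col in [(ring(.02,.1),(0,255,0)),(ring(.003,z+.013),(0,0,255)),(sq(z+.009),(255,0,255))]:
        uv=((proj("wrist",P,W)-[x0,y0]+.5)*S).round().astype(np.int32); cv2.polylines(a,[uv.reshape(-1,1,2)],True,col,1)
    cv2.putText(a,str(z),(3,14),0,.5,(255,255,0),1); o.append(a)
cv2.imwrite("pics/ov3.png",np.vstack([np.hstack(o[:2]),np.hstack(o[2:])]))
```

```text
(no output)
```

View pics/ov3.png

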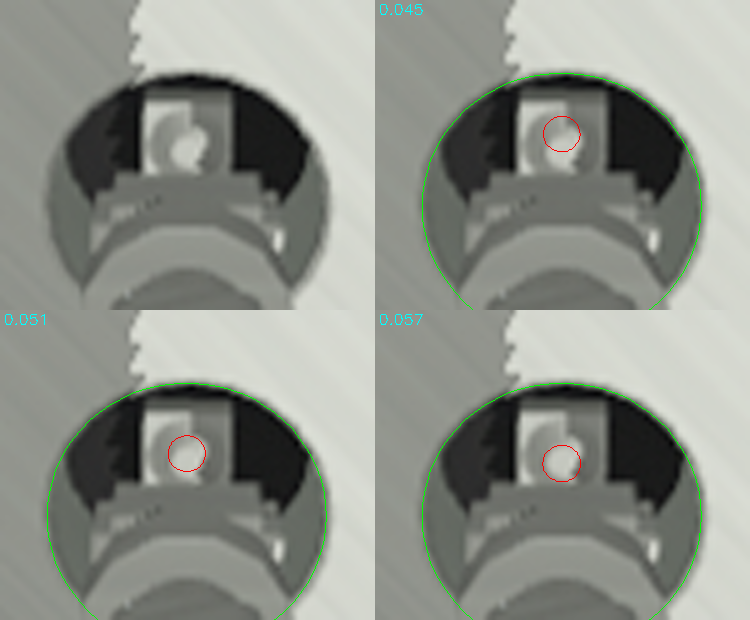

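Parallax puts the disc at z ≈ 0.053, the square top at about 0.062 and the cone tip at about 0.066. The rim, at about 0.0557 nominal, is well below the square's top, so the socket is on the square and resting on the disc (±2 mm). Now pushing gently.

```bash
python3 -m pendant '[{"xyz":[0,0,0.0015],"dr":[-0.02,0.03,0],"hand":-1},{"xyz":[0,0,0.001],"dr":[0,0,0],"hand":-1}]'
python3 - <<'E'
from h import *
st(); lev(-154.9);go([.5195,-.142,.137])
E
```

```text
t: 16.8
ee_pos: [0.5199, -0.142, 0.1367]
tool_rot: [0.001, -0.218, 0.976, -0.001]
contact_force: [-1.0, 1.5, 4.1]
finger_gap: 0.0139
t 16.8 p [ 0.5199 -0.142   0.1367] psi -154.86 z [ 0.001 -0.001 -1.   ] F [-0.95  1.53  4.07] M [ 0.38   0.539 -0.006] gap 0.0139 q [ 9.800e-02  2.140e-01 -4.140e-01  1.000e-03 -9.420e-01 -1.231e+00]
dr units [-0.015  0.009  0.008]
tool shift [ 0.0004  0.0002 -0.0003] len 0.0005
```

```bash
python3 -m pendant '[{"xyz":[0.0003,0.0002,0.001],"dr":[0,0,0],"hand":-1},{"xyz":[0,0,0.0006],"dr":[0,0,0],"hand":-1}]'
python3 - <<'E'
from h import *
st()
E
python3 -m pendant '[{"xyz":[0,0,0.0005],"dr":[0,0,0],"hand":-1},{"xyz":[0,0,0.0005],"dr":[0,0,0],"hand":-1}]'
python3 - <<'E'
from h import *
st(); lev(-154.9);go([.5195,-.142,.136])
E
```

```text
t: 17.0
ee_pos: [0.5201, -0.1421, 0.1355]
tool_rot: [0.001, -0.218, 0.976, -0.001]
contact_force: [-2.0, 1.2, 7.6]
finger_gap: 0.0139
t 17.0 p [ 0.5201 -0.1421  0.1355] psi -154.84 z [ 0.002 -0.001 -1.   ] F [-1.99  1.21  7.56] M [0.497 0.736 0.009] gap 0.0139 q [ 0.098  0.215 -0.416  0.002 -0.938 -1.231]
t: 17.2
ee_pos: [0.5205, -0.1423, 0.1355]
tool_rot: [0.001, -0.218, 0.976, -0.001]
contact_force: [-1.7, 0.6, 8.7]
finger_gap: 0.0139
t 17.2 p [ 0.5205 -0.1423  0.1355] psi -154.82 z [ 0.003 -0.002 -1.   ] F [-1.69  0.59  8.72] M [0.751 1.089 0.032] gap 0.0139 q [ 0.098  0.215 -0.416  0.003 -0.937 -1.231]
dr units [-0.033  0.022  0.017]
tool shift [ 0.0008  0.0007 -0.0005] len 0.0011
```

```bash
python3 -m pendant '[{"xyz":[0.0006,0.0005,-0.001],"dr":[-0.03,0.02,0],"hand":-1},{"xyz":[0,0,0.0002],"dr":[0,0,0],"hand":-1}]'
python3 - <<'E'
from h import *
st()
E
python3 -m pendant '[{"xyz":[0,0,0.0003],"dr":[0,0,0],"hand":-1},{"xyz":[0,0,0.0003],"dr":[0,0,0],"hand":-1}]'
python3 - <<'E'
from h import *
st(); lev(-154.9);go([.5195,-.142,.137])
E
```

```text
t: 17.4
ee_pos: [0.5202, -0.1421, 0.1369]
tool_rot: [0.001, -0.218, 0.976, -0.0]
contact_force: [-1.3, -0.2, 4.7]
finger_gap: 0.0142
t 17.4 p [ 0.5202 -0.1421  0.1369] psi -154.79 z [ 0.001 -0.    -1.   ] F [-1.33 -0.21  4.67] M [0.398 0.502 0.059] gap 0.0142 q [ 9.700e-02  2.140e-01 -4.120e-01  1.000e-03 -9.430e-01 -1.228e+00]
t: 17.6
ee_pos: [0.5202, -0.1422, 0.1364]
tool_rot: [0.001, -0.218, 0.976, -0.0]
contact_force: [-1.9, 0.0, 4.6]
finger_gap: 0.0136
t 17.6 p [ 0.5202 -0.1422  0.1364] psi -154.79 z [ 0.001 -0.    -1.   ] F [-1.88  0.03  4.56] M [ 0.434  0.563 -0.014] gap 0.0136 q [ 9.700e-02  2.150e-01 -4.130e-01  1.000e-03 -9.420e-01 -1.228e+00]
dr units [-0.011  0.013  0.022]
tool shift [ 0.0006  0.0004 -0.0006] len 0.001
```

Push is about 6.7 N, mid-stroke. Now turning anticlockwise (tool z negative) in small checked bites.

```bash
python3 -m pendant '[{"xyz":[0.0005,0.0004,0],"dr":[0,0,-0.5],"hand":-1},{"xyz":[0,0,0.0002],"dr":[0,0,-0.5],"hand":-1},{"xyz":[0,0,0.0002],"dr":[0,0,-0.5],"hand":-1}]'
python3 - <<'E'
from h import *
st(); lev(-146);go([.5195,-.142,.1367])
E
```

```text
t: 17.9
ee_pos: [0.5203, -0.1421, 0.1362]
tool_rot: [0.001, -0.283, 0.959, -0.001]
contact_force: [-1.0, 0.1, 4.5]
finger_gap: 0.0137
t 17.9 p [ 0.5203 -0.1421  0.1362] psi -147.08 z [ 0.003 -0.001 -1.   ] F [-0.97  0.13  4.48] M [ 0.581  0.475 -0.062] gap 0.0137 q [ 9.800e-02  2.140e-01 -4.140e-01  1.000e-03 -9.390e-01 -1.095e+00]
dr units [-0.024  0.025 -0.216]
tool shift [ 0.0007  0.0005 -0.0005] len 0.001
```

```bash
python3 -m pendant '[{"xyz":[0.0006,0.0004,0],"dr":[-0.02,0.02,-0.6],"hand":-1},{"xyz":[0.0002,0.0001,0.0001],"dr":[0,0,-0.6],"hand":-1},{"xyz":[0.0002,0.0001,0.0002],"dr":[0,0,-0.6],"hand":-1},{"xyz":[0.0002,0.0001,0.0001],"dr":[0,0,-0.6],"hand":-1}]'
python3 - <<'E'
from h import *
st(); lev(-134);go([.5195,-.142,.1367])
E
```

```text
t: 18.3
ee_pos: [0.5205, -0.142, 0.1363]
tool_rot: [0.002, -0.386, 0.922, -0.001]
contact_force: [-1.6, 1.4, 5.4]
finger_gap: 0.0138
t 18.3 p [ 0.5205 -0.142   0.1363] psi -134.59 z [ 0.003 -0.    -1.   ] F [-1.64  1.38  5.4 ] M [ 0.617  0.36  -0.067] gap 0.0138 q [ 0.097  0.214 -0.414  0.    -0.939 -0.876]
dr units [-0.029  0.028 -0.117]
tool shift [ 0.0007  0.0007 -0.0004] len 0.001
```

```bash
python3 -m pendant '[{"xyz":[0.0006,0.0006,-0.0002],"dr":[-0.03,0.03,-0.6],"hand":-1},{"xyz":[0.0002,0.0002,0.0001],"dr":[0,0,-0.6],"hand":-1},{"xyz":[0.0002,0.0002,0.0001],"dr":[0,0,-0.6],"hand":-1},{"xyz":[0.0002,0.0002,0.0001],"dr":[0,0,-0.6],"hand":-1}]'
python3 - <<'E'
from h import *
st(); lev(-122);go([.5195,-.142,.1367])
E
```

```text
t: 18.7
ee_pos: [0.5206, -0.1418, 0.1367]
tool_rot: [0.002, -0.484, 0.875, -0.001]
contact_force: [-0.9, 0.8, 4.9]
finger_gap: 0.0141
t 18.7 p [ 0.5206 -0.1418  0.1367] psi -122.07 z [ 0.003  0.    -1.   ] F [-0.88  0.77  4.92] M [ 0.67   0.312 -0.005] gap 0.0141 q [ 0.098  0.214 -0.413  0.    -0.94  -0.658]
dr units [-0.033  0.022 -0.015]
tool shift [0.0008 0.0009 0.    ] len 0.0012
```

```bash
python3 -m pendant '[{"xyz":[0.0006,0.0007,0.0002],"dr":[-0.03,0.02,-0.6],"hand":-1},{"xyz":[0.0002,0.0002,0.0002],"dr":[0,0,-0.6],"hand":-1},{"xyz":[0.0002,0.0002,0.0002],"dr":[0,0,-0.6],"hand":-1},{"xyz":[0.0002,0.0002,0.0002],"dr":[0,0,-0.6],"hand":-1}]'
python3 - <<'E'
from h import *
st(); lev(-110);go([.5195,-.142,.1367])
E
```

```text
t: 19.1
ee_pos: [0.5208, -0.1418, 0.1364]
tool_rot: [0.002, -0.577, 0.817, -0.001]
contact_force: [-1.8, 0.9, 4.4]
finger_gap: 0.0141
t 19.1 p [ 0.5208 -0.1418  0.1364] psi -109.57 z [ 0.004  0.001 -1.   ] F [-1.79  0.87  4.43] M [ 0.721  0.447 -0.092] gap 0.0141 q [ 0.097  0.214 -0.414 -0.    -0.939 -0.439]
dr units [-0.041  0.021  0.086]
tool shift [ 0.0007  0.0011 -0.0003] len 0.0013
```

```bash
python3 -m pendant '[{"xyz":[0.0005,0.0008,0],"dr":[-0.04,0.02,-0.5],"hand":-1},{"xyz":[0.0002,0.0002,0.0002],"dr":[0,0,-0.5],"hand":-1},{"xyz":[0.0002,0.0002,0.0002],"dr":[0,0,-0.5],"hand":-1}]'
python3 - <<'E'
from h import *
st(); lev(-98);go([.5195,-.142,.1367])
E
```

```text
t: 19.4
ee_pos: [0.521, -0.1418, 0.1364]
tool_rot: [0.001, -0.631, 0.776, -0.001]
contact_force: [-1.6, 2.1, 5.4]
finger_gap: 0.0141
t 19.4 p [ 0.521  -0.1418  0.1364] psi -101.73 z [ 0.003  0.001 -1.   ] F [-1.61  2.11  5.39] M [ 0.788  0.51  -0.058] gap 0.0141 q [ 0.097  0.215 -0.413 -0.    -0.94  -0.302]
dr units [-0.036  0.012 -0.745]
tool shift [ 0.0005  0.0014 -0.0003] len 0.0015
```

```bash
python3 -m pendant '[{"xyz":[0.0003,0.0009,-0.0001],"dr":[-0.04,0,-0.4],"hand":-1},{"xyz":[0.0002,0.0002,0.0002],"dr":[0,0,-0.4],"hand":-1}]'
python3 - <<'E'
from h import *
st();go([.5195,-.142,.1367])
for i in range(3):
    im=bot.get_image("wrist")
    print(bot.observe()["ft_torque"].round(3),bot.observe()["contact_force"].round(2))
cv2.imwrite("pics/w9.png",im[:,:,::-1])
st()
E
```

```text
t: 19.6
ee_pos: [0.5207, -0.1417, 0.1366]
tool_rot: [0.001, -0.659, 0.752, 0.0]
contact_force: [-1.0, 2.4, 5.8]
finger_gap: 0.014
t 19.6 p [ 0.5207 -0.1417  0.1366] psi -97.53 z [ 0.002  0.002 -1.   ] F [-0.98  2.35  5.78] M [ 0.786  0.452 -0.086] gap 0.014 q [ 0.097  0.215 -0.411 -0.002 -0.943 -0.227]
tool shift [ 0.0004  0.0012 -0.0001] len 0.0013
[ 0.721  0.311 -0.086] [-1.11  1.59  5.09]
[ 0.743  0.222 -0.073] [-0.33  2.22  5.46]
[ 0.785  0.194 -0.094] [-0.01  0.27  4.29]
t 19.75 p [ 0.5206 -0.1418  0.1365] psi -97.67 z [ 0.002  0.001 -1.   ] F [-0.01  0.27  4.29] M [ 0.785  0.194 -0.094] gap 0.0138 q [ 0.097  0.215 -0.411 -0.002 -0.943 -0.229]
```

View pics/w9.png

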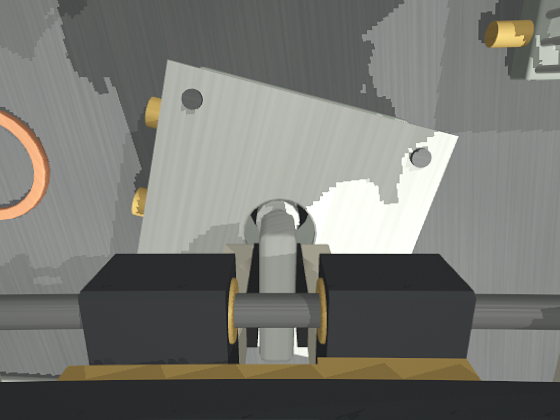

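```bash
python3 -m pendant '[{"xyz":[0.0002,0.0008,0.0002],"dr":[0,0,-0.5],"hand":-1},{"xyz":[0.0001,0.0003,0.0002],"dr":[0,0,-0.3],"hand":-1}]'
python3 - <<'E'
from h import *
st();go([.5195,-.142,.1367])
for i in range(3):
    im=bot.get_image("wrist")
    print(bot.observe()["ft_torque"].round(3),bot.observe()["contact_force"].round(2))
st()
E
```

```text
t: 19.95
ee_pos: [0.5202, -0.1418, 0.1364]
tool_rot: [0.002, -0.684, 0.73, -0.0]
contact_force: [-0.9, 1.4, 5.1]
finger_gap: 0.0141
t 19.95 p [ 0.5202 -0.1418  0.1364] psi -93.7 z [ 0.003  0.002 -1.   ] F [-0.95  1.4   5.1 ] M [ 0.712  0.315 -0.097] gap 0.0141 q [ 0.097  0.214 -0.413 -0.002 -0.941 -0.16 ]
tool shift [ 0.0003  0.0007 -0.0003] len 0.0008
[ 0.71   0.242 -0.137] [-0.11  2.66  5.5 ]
[ 0.833  0.252 -0.07 ] [-0.5   2.11  5.16]
[ 0.728  0.259 -0.024] [-1.18  1.52  4.79]
t 20.1 p [ 0.5202 -0.1418  0.1363] psi -93.77 z [ 0.003  0.002 -1.   ] F [-1.18  1.52  4.79] M [ 0.728  0.259 -0.024] gap 0.0141 q [ 0.097  0.214 -0.413 -0.002 -0.941 -0.162]
```

```bash
python3 -m pendant '[{"xyz":[0.0001,0.0004,0.0003],"dr":[0,0,-0.4],"hand":-1}]'
python3 - <<'E'
from h import *
M=[];F=[]
for i in range(10):
    im=bot.get_image("wrist"); s=bot.observe(); M.append(s["ft_torque"]); F.append(s["contact_force"])
cv2.imwrite("pics/w10.png",im[:,:,::-1])
print(np.mean(M,0),np.std(M,0),np.mean(F,0))
st();go([.5195,-.142,.1367])
cv2.imwrite("pics/w10c.png",cv2.resize(im[190:260,230:330,::-1],None,fx=7,fy=7,interpolation=cv2.INTER_CUBIC))
E
```

```text
t: 20.2
ee_pos: [0.52, -0.1418, 0.1362]
tool_rot: [0.002, -0.696, 0.718, -0.001]
contact_force: [-1.2, 2.1, 4.7]
finger_gap: 0.014
[ 0.66690393  0.30326813 -0.06961219] [0.02696482 0.03819468 0.01907938] [-0.77109487  1.4687505   5.23303715]
t 20.7 p [ 0.52   -0.1418  0.1362] psi -91.84 z [ 0.003  0.002 -1.   ] F [-0.5   1.43  4.65] M [ 0.627  0.275 -0.075] gap 0.014 q [ 0.097  0.214 -0.414 -0.002 -0.94  -0.128]
tool shift [ 0.0002  0.0005 -0.0005] len 0.0007
```

View pics/w10c.png

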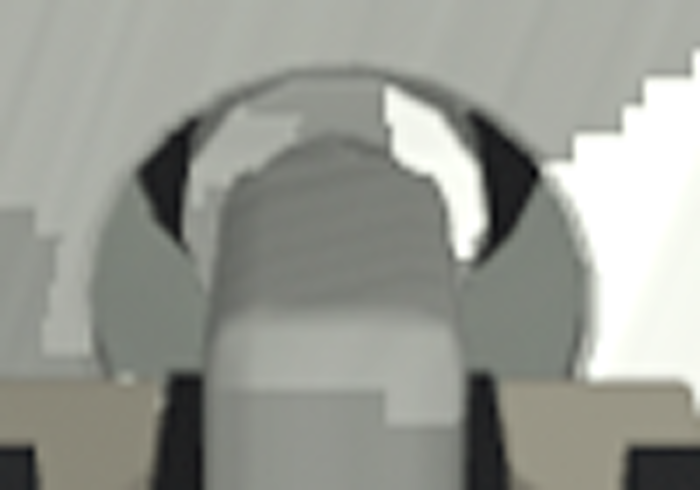

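```bash
python3 -m pendant '[{"xyz":[0.0001,0.0003,0.0002],"dr":[0,0,-0.4],"hand":-1}]'
cat > avg.py <<'E'
from h import *
M=[];F=[]
for i in range(6):
    bot.get_image("wrist"); s=bot.observe(); M.append(s["ft_torque"]); F.append(s["contact_force"])
print("M",np.mean(M,0).round(3),"F",np.mean(F,0).round(2))
st();go([.5195,-.142,.1367])
E
python3 avg.py
```

```text
t: 20.8
ee_pos: [0.5199, -0.1419, 0.1361]
tool_rot: [-0.002, 0.708, -0.706, 0.001]
contact_force: [-1.1, 1.5, 5.1]
finger_gap: 0.0141
M [ 0.645  0.375 -0.075] F [-0.74  0.92  5.5 ]
t 21.1 p [ 0.5199 -0.1419  0.1361] psi -89.91 z [ 0.004  0.002 -1.   ] F [-0.75  1.33  4.94] M [ 0.672  0.356 -0.058] gap 0.0142 q [ 0.096  0.213 -0.415 -0.002 -0.939 -0.094]
tool shift [ 0.0001  0.0004 -0.0006] len 0.0007
```

```bash
python3 -m pendant '[{"xyz":[0.0001,0.0003,0.0002],"dr":[0,0,-0.4],"hand":-1}]'
python3 avg.py
```

```text
t: 21.2
ee_pos: [0.5198, -0.142, 0.136]
tool_rot: [-0.002, 0.72, -0.694, 0.001]
contact_force: [-1.1, 1.3, 4.8]
finger_gap: 0.0142
M [ 0.667  0.337 -0.058] F [-0.8   1.05  5.65]
t 21.5 p [ 0.5198 -0.142   0.136 ] psi -87.98 z [ 0.004  0.002 -1.   ] F [0.26 0.8  5.44] M [ 0.673  0.331 -0.034] gap 0.014 q [ 0.096  0.213 -0.415 -0.001 -0.938 -0.06 ]
tool shift [ 0.      0.0003 -0.0007] len 0.0007
```

```bash
python3 -m pendant '[{"xyz":[0,0.0003,0.0001],"dr":[0,0,-0.4],"hand":-1}]'
python3 avg.py
```

```text
t: 21.6
ee_pos: [0.5198, -0.142, 0.1361]
tool_rot: [-0.002, 0.731, -0.682, 0.001]
contact_force: [-0.3, 1.6, 5.2]
finger_gap: 0.0139
M [ 0.644  0.33  -0.099] F [-0.52  1.37  5.44]
t 21.9 p [ 0.5197 -0.142   0.1361] psi -86.06 z [ 0.005  0.002 -1.   ] F [-0.48  0.66  6.08] M [ 0.632  0.327 -0.101] gap 0.014 q [ 0.096  0.213 -0.416 -0.001 -0.938 -0.027]
tool shift [ 0.      0.0002 -0.0006] len 0.0007
```

```bash
python3 -m pendant '[{"xyz":[0,0.0003,0.0001],"dr":[0,0,-0.4],"hand":-1}]'
python3 avg.py
```

```text
t: 22.0
ee_pos: [0.5197, -0.142, 0.1361]
tool_rot: [-0.002, 0.742, -0.67, 0.001]
contact_force: [-0.2, 0.7, 5.2]
finger_gap: 0.0139
M [ 0.662  0.285 -0.133] F [-0.81  1.41  5.27]
t 22.3 p [ 0.5197 -0.142   0.1361] psi -84.13 z [ 0.005  0.002 -1.   ] F [-0.17  1.07  5.29] M [ 0.642  0.267 -0.136] gap 0.0142 q [ 0.097  0.212 -0.416 -0.001 -0.937  0.007]
tool shift [ 0.      0.0002 -0.0006] len 0.0006
```

The torque now climbs at exactly 1 N m/rad (0.058 → 0.099 → 0.133), so the knob is on its stop (dial about 1.66), with a push of about 7.4 N. Now I unwind into the play, ease off the push, and release.

```bash
python3 -m pendant '[{"xyz":[0,0.0002,0.0001],"dr":[0,0,0.5],"hand":-1},{"xyz":[0,0,0.0001],"dr":[0,0,0.5],"hand":-1},{"xyz":[0,0,0],"dr":[0,0,0.5],"hand":-1},{"xyz":[0,0,0],"dr":[0,0,0],"hand":-1}]'
python3 avg.py; python3 -c "
from h import *
lev(-92)"
```

```text
t: 22.7
ee_pos: [0.5197, -0.1421, 0.1362]
tool_rot: [0.003, -0.693, 0.721, -0.002]
contact_force: [-2.3, 1.3, 4.9]
finger_gap: 0.0141
M [0.564 0.526 0.001] F [-1.21  0.93  5.44]
t 23.0 p [ 0.5197 -0.142   0.1362] psi -92.12 z [ 0.006  0.001 -1.   ] F [-1.57 -0.51  5.66] M [0.576 0.509 0.006] gap 0.014 q [ 0.097  0.212 -0.417 -0.001 -0.936 -0.133]
tool shift [-0.      0.0002 -0.0005] len 0.0005
dr units [-0.065  0.018 -0.024]
```

```bash
python3 -m pendant '[{"xyz":[0,0.0003,-0.001],"dr":[-0.06,0.02,0],"hand":-1},{"xyz":[0,0,-0.001],"dr":[0,0,0],"hand":-1},{"xyz":[0,0,-0.0008],"dr":[0,0,0],"hand":-1},{"xyz":[0,0,0],"dr":[0,0,0],"hand":-1}]'
python3 avg.py; python3 -c "
from h import *
lev(-92)"
```

```text
t: 23.4
ee_pos: [0.5197, -0.1419, 0.1388]
tool_rot: [0.0, -0.693, 0.721, -0.0]
contact_force: [-0.8, 1.2, 1.6]
finger_gap: 0.0138
M [ 0.483 -0.084 -0.029] F [0.03 0.94 2.29]
t 23.7 p [ 0.5197 -0.1419  0.1388] psi -92.25 z [ 0. -0. -1.] F [-0.43  0.98  1.76] M [ 0.504 -0.006 -0.065] gap 0.0141 q [ 0.098  0.212 -0.41   0.    -0.948 -0.137]
tool shift [0.0001 0.0002 0.0021] len 0.0022
dr units [-0.005 -0.002 -0.051]
```

```bash
python3 -m pendant '[{"xyz":[-0.0006,0,-0.0006],"dr":[0,0,0.2],"hand":-1},{"xyz":[0,0,0],"dr":[0,0,0],"hand":-1}]'
python3 avg.py
```

```text
t: 23.9
ee_pos: [0.5197, -0.1415, 0.1394]
tool_rot: [-0.0, -0.686, 0.727, -0.0]
contact_force: [0.5, 0.8, 1.5]
finger_gap: 0.0139
M [ 0.043 -0.142 -0.002] F [0.35 0.04 1.77]
t 24.2 p [ 0.5196 -0.1415  0.1393] psi -93.29 z [ 0. -0. -1.] F [0.41 0.41 2.38] M [ 0.039 -0.146 -0.032] gap 0.0137 q [ 0.099  0.211 -0.41   0.001 -0.95  -0.156]
tool shift [0.0005 0.0001 0.0026] len 0.0027
```

```bash
python3 -m pendant '[{"xyz":[0,0,-0.0007],"dr":[0,0,0],"hand":-1},{"xyz":[0,0,0],"dr":[0,0,0],"hand":-1}]'
python3 avg.py
```

```text
t: 24.4
ee_pos: [0.5194, -0.1414, 0.1397]
tool_rot: [-0.0, -0.686, 0.727, 0.0]
contact_force: [1.0, 0.3, 0.6]
finger_gap: 0.014
M [ 0.014 -0.368  0.004] F [ 0.62 -0.26 -0.55]
t 24.7 p [ 0.5194 -0.1414  0.1397] psi -93.3 z [-0. -0. -1.] F [ 0.36 -0.38 -1.14] M [ 0.048 -0.442 -0.009] gap 0.0138 q [ 0.099  0.211 -0.409  0.    -0.951 -0.156]
tool shift [ 0.0006 -0.0001  0.003 ] len 0.0031
```

Only about 1.5 N on the box with side forces near zero. Opening the fingers.

```bash
python3 -m pendant '[{"xyz":[0,0,0],"dr":[0,0,0],"hand":-0.4},{"xyz":[0,0,0],"dr":[0,0,0],"hand":-0.2},{"xyz":[0,0,0],"dr":[0,0,0],"hand":0},{"xyz":[0,0,0],"dr":[0,0,0],"hand":0.2},{"xyz":[0,0,0],"dr":[0,0,0],"hand":0.2},{"xyz":[0,0,0],"dr":[0,0,0],"hand":0.2}]'
python3 - <<'E'
from h import *
st()
im=bot.get_image("wrist"); cv2.imwrite("pics/w11.png",im[:,:,::-1])
E
```

```text
t: 25.3
ee_pos: [0.5186, -0.1414, 0.1394]
tool_rot: [-0.001, -0.686, 0.727, 0.001]
contact_force: [-0.1, 0.2, 0.3]
finger_gap: 0.0513
t 25.3 p [ 0.5186 -0.1414  0.1394] psi -93.3 z [-0.002 -0.    -1.   ] F [-0.11  0.23  0.25] M [ 0.098 -0.06   0.005] gap 0.0513 q [ 0.099  0.211 -0.41  -0.    -0.952 -0.156]
```

View pics/w11.png

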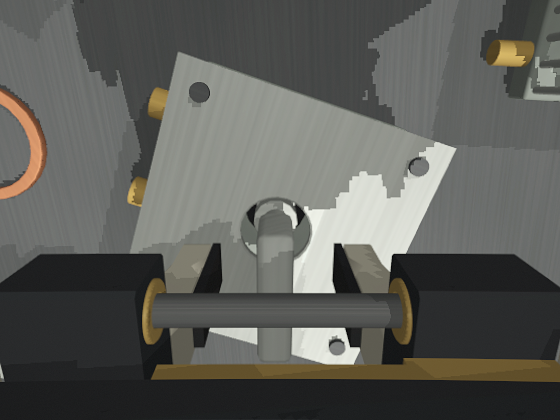

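Released. The key stands upright between the fingers at (276,300). Now lifting clear and checking.

```bash
python3 -m pendant '[{"xyz":[0,0,-0.008],"dr":[0,0,0],"hand":0.3},{"xyz":[0,0,-0.01],"dr":[0,0,0],"hand":0.3},{"xyz":[0,0,-0.015],"dr":[0,0,0],"hand":0.3},{"xyz":[0,0,-0.02],"dr":[0,0,0],"hand":0.3},{"xyz":[0,0,-0.025],"dr":[0,0,0],"hand":0.3},{"xyz":[0,0,-0.03],"dr":[0,0,0],"hand":0.3},{"xyz":[0,0,-0.03],"dr":[0,0,0],"hand":0.3},{"xyz":[0,0,0],"dr":[0,0,0],"hand":0.3},{"xyz":[0,0,0],"dr":[0,0,0],"hand":0.3}]'
python3 - <<'E'
from h import *
st()
im=bot.get_image("wrist"); cv2.imwrite("pics/w12.png",im[:,:,::-1])
print(pin("key_grip","wrist"),pin("key_mouth","wrist"))
im=bot.get_image("side"); cv2.imwrite("pics/s12.png",cv2.resize(im[100:260,220:420,::-1],None,fx=3.7,fy=3.7,interpolation=cv2.INTER_CUBIC))
print(pin("key_grip","side"))
E
```

```text
t: 26.25
ee_pos: [0.5188, -0.1418, 0.29]
tool_rot: [0.001, -0.687, 0.727, -0.001]
contact_force: [-0.2, 0.5, -0.4]
finger_gap: 0.057
t 26.25 p [ 0.5188 -0.1418  0.29  ] psi -93.29 z [ 0.002 -0.001 -1.   ] F [-0.2   0.5  -0.44] M [ 0.139 -0.029 -0.033] gap 0.057 q [ 9.900e-02  9.400e-02 -1.900e-01  1.000e-03 -1.285e+00 -1.560e-01]
[(0.95, array([ 0.5186, -0.1443,  0.1605]))] [(0.97, array([ 0.5226, -0.1411,  0.0538]))]
[(0.78, array([0.4932, 0.3158, 0.0784])), (0.71, array([ 0.5196, -0.1401,  0.1561]))]
```

View pics/w12.png

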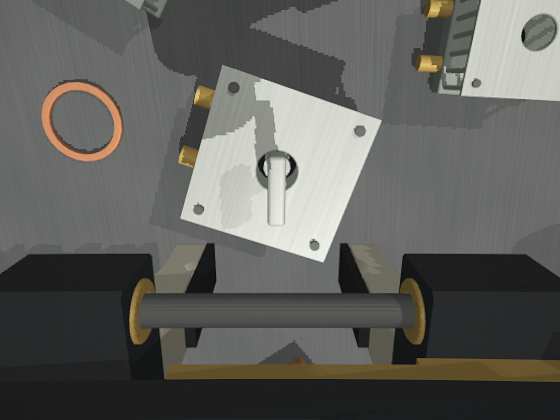

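View pics/s12.png

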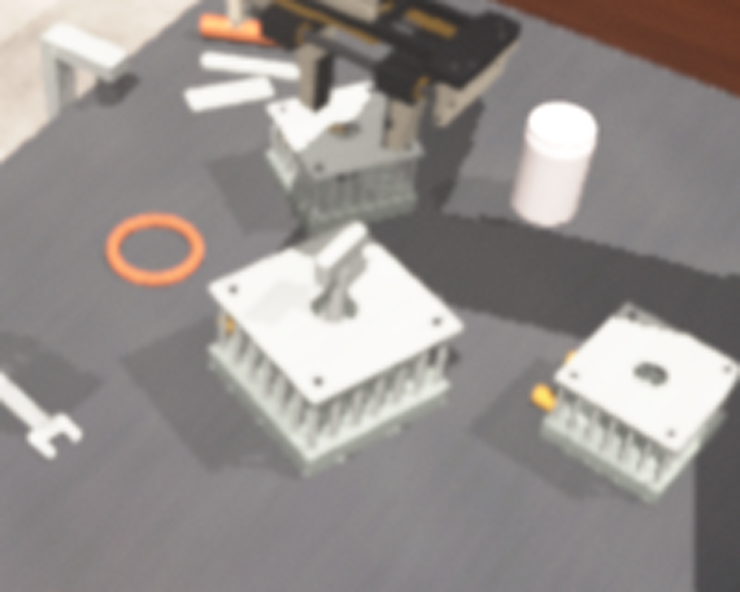

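The key stands upright in the hole. I'll move the camera so it sees past the handle to the disc's white mark and can confirm the dial.

```bash
python3 -m pendant '[{"xyz":[-0.017,-0.013,0],"dr":[0,0,0],"hand":0.3},{"xyz":[-0.017,-0.013,0],"dr":[0,0,0],"hand":0.3},{"xyz":[-0.017,-0.013,0],"dr":[0,0,0],"hand":0.3},{"xyz":[-0.016,-0.013,0],"dr":[0,0,0],"hand":0.3},{"xyz":[0,0,0],"dr":[0,0,0],"hand":0.3},{"xyz":[0,0,0],"dr":[0,0,0],"hand":0.3}]'
python3 - <<'E'
from h import *
st()
im=bot.get_image("wrist"); 
c=proj("wrist",[.5195,-.142,.1])[0]; print(c)
A=np.array([.5195,-.142,.053])
for d in (1.4,1.5,1.6):
    a=np.radians(-22.05)+d; print(d,proj("wrist",[A+.018*np.array([np.cos(a),np.sin(a),0])]).round(1))
x,y=c.astype(int); x0,y0=max(x-40,0),max(y-35,0)
print(x0,y0)
cv2.imwrite("pics/w13.png",cv2.resize(im[y0:y0+75,x0:x0+90,::-1],None,fx=8,fy=8,interpolation=cv2.INTER_CUBIC))
E
```

```text
t: 27.1
ee_pos: [0.5788, -0.0712, 0.2846]
tool_rot: [-0.003, -0.687, 0.727, 0.001]
contact_force: [-0.5, 0.2, 0.0]
finger_gap: 0.0572
t 27.1 p [ 0.5788 -0.0712  0.2846] psi -93.21 z [-0.006 -0.002 -1.   ] F [-0.46  0.23  0.02] M [ 0.063 -0.076  0.   ] gap 0.0572 q [ 2.130e-01  1.800e-01 -1.000e-01  1.000e-03 -1.297e+00 -2.690e-01]
[338.78355735  90.0168599 ]
1.4 [[321.8 105.3]]
1.5 [[323.3 106.1]]
1.6 [[325.  106.8]]
298 55
```

View pics/w13.png

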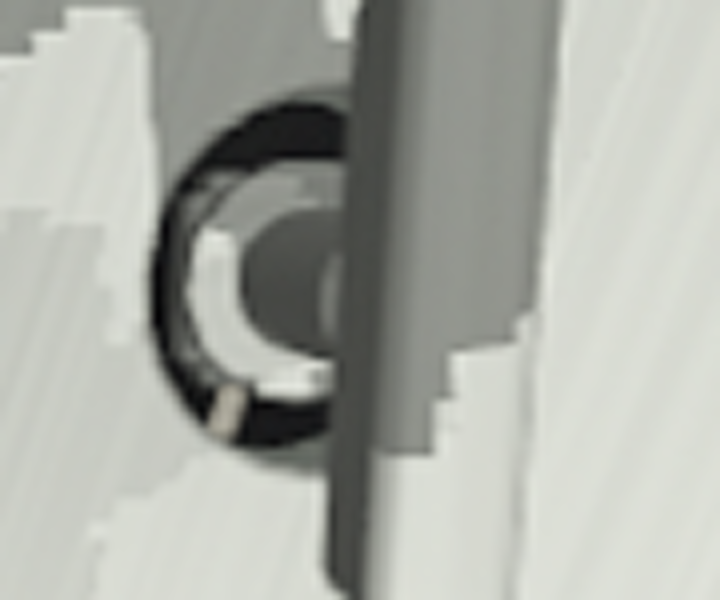

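The white mark is visible at (326.4, 106.5). For dial = 1.6 it should be at (325.0, 106.8), and for 1.5 at (323.3, 106.1), so the dial is at its stop. Nothing is touching the robot.

Run:
```python
from h import *
st(); print(bot.hand_in())
```

```text
t 27.15 p [ 0.5787 -0.0713  0.2844] psi -93.23 z [-0.006 -0.002 -1.   ] F [ 0.68 -0.26 -0.51] M [ 0.096 -0.094  0.039] gap 0.057 q [ 2.130e-01  1.800e-01 -1.010e-01  1.000e-03 -1.297e+00 -2.690e-01]
the job is handed in; nothing more can be done
None
```

The knob was turned to its open stop and the key left standing on it. I handed the job in at 27 s; it reports no verdict.

**What I did:**
- I took the larger key from its stand and lowered it through the guard hole of the largest valve box. The socket rim met the disc with the TCP at z ≈ 0.1395.
- I pushed the knob in with about 7 N and turned it anticlockwise until the resistance climbed at 1 N m/rad, which is how the stop is specified to yield. I then unwound, eased off and released.

**Last checks:**
- **Dial:** the disc's white mark showed within about 1.5 px of where it should be at 1.6 rad. It was about 3 px from the position for 1.5 rad.
- **Key:** it stands upright in the hole, with its mouth found at z ≈ 0.054 (about 46 mm below the plate) and about 3 mm from the hole's axis. The network is only good to about 4 mm.
- **Robot:** the gripper is clear, with contact forces at noise level.

**What disagreed or was off:**
- **Stop angle:** the stop came about 0.13 rad later in hand rotation than I had worked out from the starting angle and the socket's play. I put this down to twist in the grip and angle error; the mark confirmed the dial.
- **Disc depth:** early estimates from image sizes ranged from 43 to 57 mm above the bench; parallax settled it at about 53 mm.
- **Push:** before the turn the push briefly reached about 11 N, apparently hard down at the 4 mm limit, and I backed it off. The highest measured push stayed under the 25 N limit, though I could not measure the summed contact forces directly.

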